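Demould cast test coupons and load the exposure rod

ROBOT

A 6-joint arm with a two-finger parallel gripper is mounted at the origin on a cart in front of the work surface, level with it; the furniture and walls round the work are solid. World frame = base frame: x ahead of the robot, y to its left, z up, the work surface at z = 0. Lengths are in m, angles in rad, forces in N, time in s.
With the tool pointing down it reaches from about 0.375 to 0.9 m from the base axis. Payload 3.1 kg.
Tool frame: the origin (TCP) lies on the centre line of the jaws, within the pads' length; the fingertips stand 19 mm ahead of it and the grasp point (between the pads) is the TCP; y points along the fingers, x is the direction in which the jaws open and shut, and the axes are right-handed (so a half turn about y gives the same grasp; the last joint's range is limited). The gripper opens to 85 mm and grips with 20 to 120 N. Pads are 22 mm wide; open, the fingers measure 114 mm over their backs; the gripper's body (76 mm by 85 mm) begins 54 mm behind the grasp point. The pads swing forward as they close: fully open they stand 13 mm farther back than shut.
Start: joints at [0.974, 0.527, 1.433, -0, 1.181, -0.178], TCP at [0.254, 0.571, 0.25] pointing down, gripper open.
Joint ranges: [-3.08, 3.08], [-0.75, 2.2], [0.22, 2.44], [-1.43, 4.57], [0, 2.65], [-2.85, 2.85]. Speed limits (rad/s): [2.79, 2.79, 3.14, 3.14, 3.14, 3.14].

INTERFACE

Orientations are given as a unit quaternion [x, y, z, w].
In Python, from station import * gives the robot as it stands.
- The arm moves only by the tool step_arm, never from a script. Its argument "moves" is a list of rows, each a list of 7 numbers: the turn, a rotation vector about the tool's x, y, z in rad, then the shift along the tool's x, y, z in cm, then the closure, from -1 (fully open) to 1 (shut). A call has 1 to 12 rows; each row is the pose to reach, as a shift and turn from the pose measured when the call began, along the tool's axes at that moment; what a row does not reach only later rows make up. A row lasts 1/8 s, in which the tool goes at most 62.5 mm and 10.7 degrees, less where a joint would pass 70% of its speed; a pose out of reach is approached as far as the arm can. A call with a gripper value outside its range is refused whole. The fingers move at their own pace and stop on an object; "grip_force" is the grip in N (left out, the last holds). Time passes only in rows, so rows that repeat a pose let the fingers close. It gives the time, the measured TCP pose, the force and the opening at its end, in the units of the state.
- sense(): the state, without advancing time (a new reading comes with each control period).
- snapshot(name): name is "scene" or "top"; returns a dict with "frame" (420x560x3 uint8, red, green, blue), "z_map" (420x560 float32, m along the optical axis (not along the pixel's ray), 0 where there is no reading), "vfov" (degrees; the focal length in pixels is half the picture's height over the tangent of half this angle, whatever the lens; pixels are square), "cx", "cy" (the principal point, pixels), "xyz" and "orientation" of the camera in the world. Camera axes: x right, y down, z forward; pixel columns grow to the right and rows downward; lengths in m; the calibration is good to about 2 mm. A picture is of the moment at which its call begins.
- sign_off(): hands the job in, once; it reports no verdict.
The state is a dict: "t": time; "q": joint angles; "qd": joint speeds; "tau": joint torques, N m; "tcp_pos": TCP position; "tool_rot": TCP orientation; "force": force on the tool from outside, world axes, zero at the start; "ft_torque": the same for the moment, N m; "finger_gap": opening from 0.0 (shut) to 1.0 (fully open).
Only numpy, scipy, OpenCV 4.12 (cv2) and the standard library are available. Lean on these libraries where they do the work, as an engineer would, in place of code of your own. Each camera call takes 0.05 s, during which the arm holds its last target.

TASK

Lift the castings one at a time out of the mould and thread each by its eye onto the stand's horizontal rod, in order of width: the narrowest goes on first, nearest the upright, and the widest last. Then push the end cap fully home onto the free end of the rod so that nothing can slide off, and leave everything hanging at rest, without disturbing the timer, the cup or the petri dish.

Things in the scene. Friction and masses are not known exactly. Their poses are not given: they have to be found in the camera images.
- rod_tip (a point): Centre of the free end face of the stand's horizontal steel rod (12 mm diameter, axis 110 mm above the bench, slightly rounded end). Its x axis runs along the rod from the free end towards the upright, z up; at yaw 0 the free end points at the robot. 160 mm of rod is free between this end and a 22 mm stop collar on the upright.
- stand: Specimen stand, fixed to the bench, on the left or right; same axes as the rod tip's. Origin on the bench, 100 mm from the rod's free end along x, below the rod's axis. Upright 30 x 30 mm, top 127 mm above the bench, its face 64 mm from the origin along +x. Base plate 170 x 90 mm, 12 mm thick, x from -65 to +105 mm.
- mould: Lower half of a dark steel split casting mould, 174 (x) x 80 (y) x 30 (z) mm, fixed to the bench, origin at the centre of its underside. Four equal open cavities in a row along its x axis, centres at x = -63, -21, +21, +63 mm, each 31 x 39 mm and 22 mm deep. Four 6 mm high dowel pins stand on the top at its corners.
- cap_mid (a point): Centre of the loose end cap, a grey block 44 mm long (x), 40 wide (y), 44 tall, on the bench; 70 g. Grip across the width. Knob 22 x 12 mm on its -x face. A blind bore, 19 mm diameter, 32 deep, along x through the centre opens in its +x face (away from the robot at yaw 0). Fully home, its centre is 10 mm past the rod's free end towards the upright, and it sags 3.5 mm.
- casting_A_mid (a point): Centre (42 mm up) of the narrowest white casting: 26 mm thick (x), 84 tall; foot 34 wide (y), 24 tall; head above it 34 mm wide. Through eye, 22 mm diameter, along x, 14 mm above this centre. Starts upright in a mould cavity, 2.5 mm loose, underside 8 mm above the bench, head clear of the mould; 114 g. Grip across the width. Hung on the rod, centre 19 mm below the rod's axis. May be absent.
- casting_B_mid (a point): Centre (42 mm up) of the second narrowest white casting: 26 mm thick (x), 84 tall; foot 34 wide (y), 24 tall; head above it 44 mm wide. Through eye, 22 mm diameter, along x, 14 mm above this centre. Starts upright in a mould cavity, 2.5 mm loose, underside 8 mm above the bench, head clear of the mould; 124 g. Grip across the width. Hung on the rod, centre 19 mm below the rod's axis. May be absent.
- casting_C_mid (a point): Centre (42 mm up) of the second widest white casting: 26 mm thick (x), 84 tall; foot 34 wide (y), 24 tall; head above it 54 mm wide. Through eye, 22 mm diameter, along x, 14 mm above this centre. Starts upright in a mould cavity, 2.5 mm loose, underside 8 mm above the bench, head clear of the mould; 134 g. Grip across the width. Hung on the rod, centre 19 mm below the rod's axis. May be absent.
- casting_D_mid (a point): Centre (42 mm up) of the widest white casting: 26 mm thick (x), 84 tall; foot 34 wide (y), 24 tall; head above it 64 mm wide. Through eye, 22 mm diameter, along x, 14 mm above this centre. Starts upright in a mould cavity, 2.5 mm loose, underside 8 mm above the bench, head clear of the mould; 144 g. Grip across the width. Hung on the rod, centre 19 mm below the rod's axis. May be absent.
- bench_timer: Bench timer, 36 x 68 x 64 mm, a loose bystander at the back; origin at the centre of its underside.
- cup_2: Specimen cup with blue lid, 65 mm wide, 67 mm tall, a loose bystander; origin at the centre of its underside.
- petri_2: Petri dish, 84 mm wide, 15 mm tall, a loose bystander; origin at the centre of its underside.
Not all that is in view belongs to the job. Leave any turquoise look-alike of the part that bears casting_D_mid alone. Leave any orange look-alike of the part that bears casting_B_mid alone.

How it is judged:
On the way, in this order (a step that is already met when the one before it is completed fails the run):
1. the narrowest casting is on the rod (x of casting_A_mid in the frame of rod_tip between 0.01 and 0.16 m and y of casting_A_mid in the frame of rod_tip between -0.015 and 0.015 m and z of casting_A_mid in the frame of rod_tip between -0.03 and -0.008 m), for 0.2 s.
2. the second narrowest casting is on the rod (x of casting_B_mid in the frame of rod_tip between 0.01 and 0.16 m and y of casting_B_mid in the frame of rod_tip between -0.015 and 0.015 m and z of casting_B_mid in the frame of rod_tip between -0.03 and -0.008 m), for 0.2 s.
3. the second widest casting is on the rod (x of casting_C_mid in the frame of rod_tip between 0.01 and 0.16 m and y of casting_C_mid in the frame of rod_tip between -0.015 and 0.015 m and z of casting_C_mid in the frame of rod_tip between -0.03 and -0.008 m), for 0.2 s.
4. the widest casting is on the rod (x of casting_D_mid in the frame of rod_tip between 0.01 and 0.16 m and y of casting_D_mid in the frame of rod_tip between -0.015 and 0.015 m and z of casting_D_mid in the frame of rod_tip between -0.03 and -0.008 m), for 0.2 s.
5. the end cap is fully home on the rod (x of cap_mid in the frame of rod_tip between 0.004 and 0.016 m and y of cap_mid in the frame of rod_tip between -0.01 and 0.01 m and z of cap_mid in the frame of rod_tip between -0.012 and 0.01 m), for 0.2 s.
At the end, for the whole second after the job is handed in: Every casting present hangs on the rod by its eye, narrowest nearest the upright (threaded in that order), its centre at least 10 mm inside the rod's free end; the end cap is on the free end within 6 mm of fully home; all at rest (under 0.03 m/s) (all of step 1 and all of step 2 and all of step 3 and all of step 4 and all of step 5 and linear speed of each of casting_A, casting_B, casting_C, casting_D, end_cap below 0.03 m/s); the robot touches nothing.
It fails at once if the timer is moved more than 40 mm (distance of bench_timer from where it was at the start of the episode above 0.04 m).
It fails at once if the cup is moved more than 40 mm (distance of cup_2 from where it was at the start of the episode above 0.04 m).
It fails at once if the petri dish is moved more than 40 mm (distance of petri_2 from where it was at the start of the episode above 0.04 m).
Of casting_A, casting_B, casting_C, casting_D only 3 to 4 are there at a start; the rules pass over those that are not, and their reading is None.
At some moment in a run one of end_cap may be knocked a few centimetres aside while the robot is not near it.
It also fails if it takes over 210 s, if anything falls off the work surface, if the arm or the gripper's body presses on something with over 40 N, if the wrist force passes 120 N, or if a joint passes its speed limit or range.

## Working session

There is one attempt and no reset: what is moved stays moved. The work goes in short steps, Python scripts to look and compute and a tool call to move; the robot and the scene stay as the last step left them, time stands still between calls to the robot, and variables do not carry over. Pictures are saved under pics/ and viewed, and the job is handed in when it is done.

Besides the shell and the picture viewer there is one more tool, called in YAML: its name, and indented under it one key for each argument. step_arm: Moves the arm, as the interface text tells. Its arguments: {"type":"object","properties":{"moves":{"type":"array","items":{"type":"array","items":{"type":"number"}}},"grip_force":{"type":"number"}},"required":["moves"]}

```bash
ls; mkdir -p pics; python3 - <<'E'
from station import *
import cv2
print(sense())
for n in("scene","top"):
    s=snapshot(n); print(n,s["vfov"],s["cx"],s["cy"],s["xyz"],s["orientation"])
    cv2.imwrite(f"pics/{n}0.png",s["frame"][:,:,::-1])
E
```

```text
pics
{'t': 0.0, 'q': array([ 9.73510625e-01,  5.28479880e-01,  1.43387855e+00, -2.17744255e-05,
        1.18139063e+00, -1.78483981e-01]), 'qd': array([ 0.0004889 ,  0.00011166, -0.0003318 ,  0.00208382, -0.00148939,
       -0.00049356]), 'tau': array([ 5.63839058e-04, -4.42361248e+01, -1.78025669e+01, -1.03901527e-04,
        8.44496477e-03, -7.98938771e-06]), 'tcp_pos': array([0.25375718, 0.57044324, 0.2493327 ]), 'tool_rot': array([ 0.59331453,  0.38444291, -0.38584331, -0.59271111]), 'force': array([ 1.08438206, -0.27499153, -0.38805068]), 'ft_torque': array([-0.05210696, -0.0237763 , -0.01676399]), 'finger_gap': 1.0015118562367222}
scene 46.49052579714 282.0365243604572 213.68734759274776 [-0.34827616 -0.64856903  0.82064568] [ 0.79507927 -0.3815391   0.21476397 -0.4197062 ]
top 54.78860860827039 280.0195111374243 205.00485003971488 [ 0.36276658 -0.01869566  1.1058735 ] [-0.70275033  0.70710242 -0.04459647  0.06449258]
```

View pics/scene0.png

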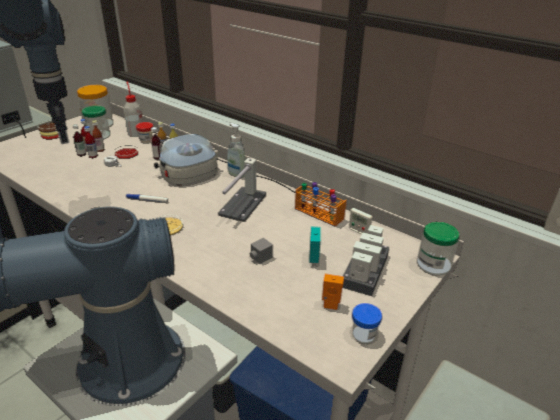

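View pics/top0.png

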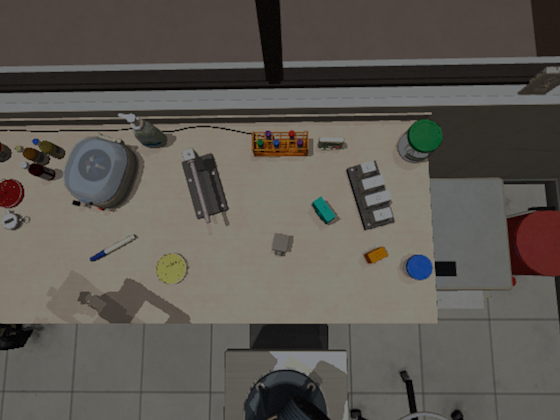

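```bash
cat > h.py <<'E'
from station import *
import numpy as np, cv2
from scipy.spatial.transform import Rotation as R
def cloud(s):
    f=s["frame"].shape[0]/2/np.tan(np.radians(s["vfov"])/2)
    z=s["z_map"].astype(float); v,u=np.mgrid[:z.shape[0],:z.shape[1]]
    P=np.stack([(u-s["cx"])/f*z,(v-s["cy"])/f*z,z],-1)
    W=P@R.from_quat(s["orientation"]).as_matrix().T+s["xyz"]
    W[z<=0]=np.nan
    return W
def proj(s,p):
    f=s["frame"].shape[0]/2/np.tan(np.radians(s["vfov"])/2)
    c=(np.atleast_2d(p)-s["xyz"])@R.from_quat(s["orientation"]).as_matrix()
    return c[:,:2]/c[:,2:]*f+[s["cx"],s["cy"]]
def crop(s,u0,v0,u1,v1,k,name):
    im=s["frame"][v0:v1,u0:u1,::-1]
    cv2.imwrite("pics/"+name+".png",cv2.resize(im,None,fx=k,fy=k,interpolation=cv2.INTER_CUBIC))
E
python3 - <<'E'
from h import *
s=snapshot("top"); W=cloud(s)
for n,p in dict(bench=(250,280),uprt=(188,158),rodtip=(211,218),plate=(200,190),cap=(282,243),c1=(369,167),c2=(374,184),c3=(379,199),c4=(383,214),orange=(377,255),turq=(324,210),cup=(419,267),petri=(172,268),jar=(425,138),timer=(330,143)).items():
    print(n,p,W[p[1],p[0]].round(4))
crop(s,330,120,450,220,6,"mould");crop(s,160,130,320,270,5,"stand")
s=snapshot("scene"); W=cloud(s)
crop(s,300,200,420,310,6,"mould_s");crop(s,200,140,300,270,5,"stand_s")
r=R.from_quat(sense()["tool_rot"]).as_matrix();print(r.round(3))
E
```

```text
bench (250, 280) [0.3315 0.0937 0.001 ]
uprt (188, 158) [0.6367 0.2391 0.1264]
rodtip (211, 218) [0.5001 0.2028 0.0015]
plate (200, 190) [0.5566 0.2089 0.1166]
cap (282, 243) [0.4278 0.0062 0.0418]
c1 (369, 167) [ 0.6164 -0.2176  0.0946]
c2 (374, 184) [ 0.5729 -0.2293  0.0908]
c3 (379, 199) [ 0.5336 -0.2397  0.0939]
c4 (383, 214) [ 0.4956 -0.2481  0.0934]
orange (377, 255) [ 0.394  -0.2309  0.085 ]
turq (324, 210) [ 0.5077 -0.1016  0.0874]
cup (419, 267) [ 0.3642 -0.3384  0.0662]
petri (172, 268) [0.3642 0.3049 0.0059]
jar (425, 138) [ 0.6865 -0.3583  0.1092]
timer (330, 143) [ 0.6918 -0.1234  0.0606]
[[ 0.407 -0.001 -0.914]
 [ 0.914 -0.001  0.407]
 [-0.001 -1.     0.   ]]
```

View pics/mould.png

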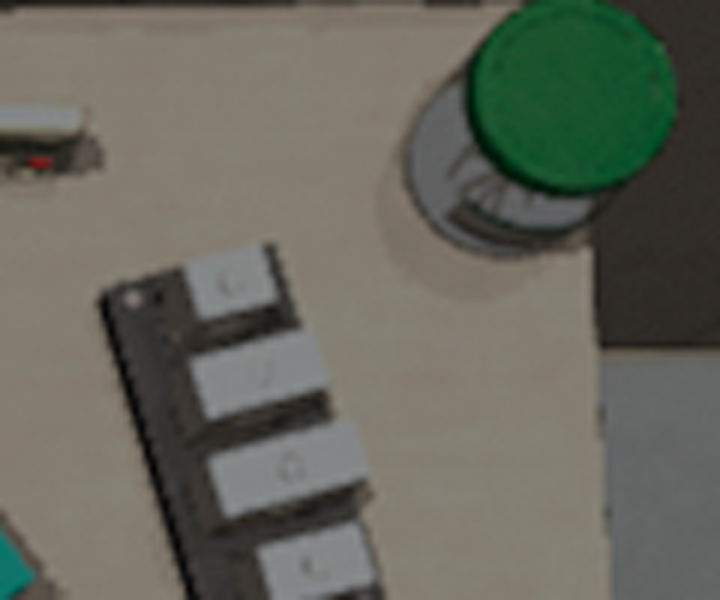

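View pics/stand.png

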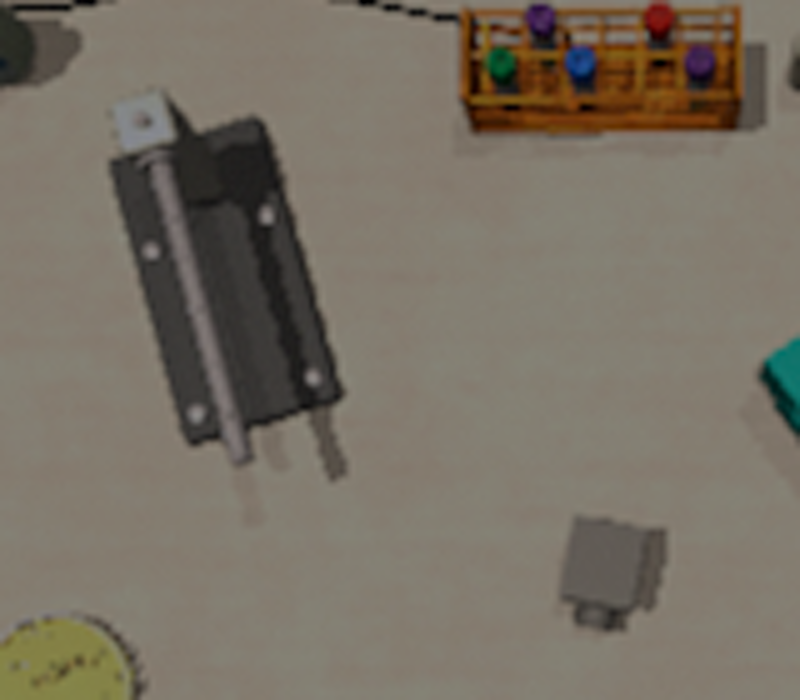

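View pics/mould_s.png

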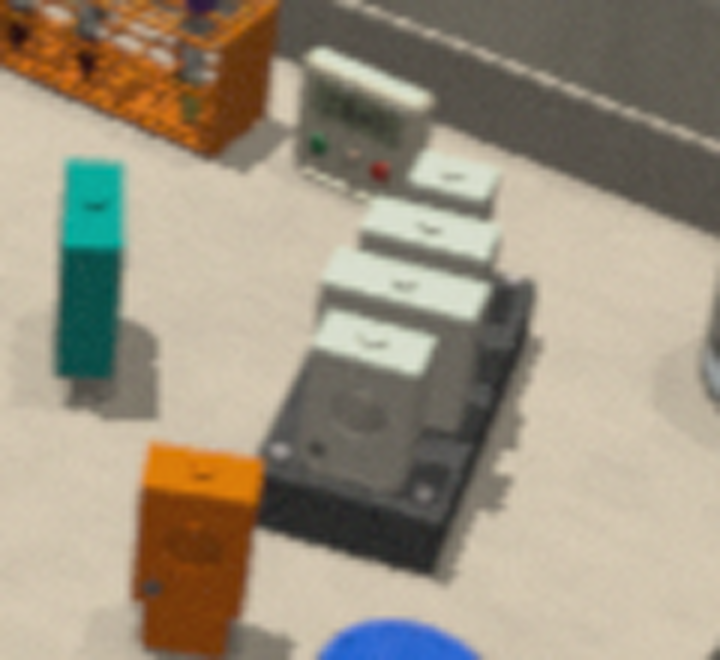

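View pics/stand_s.png

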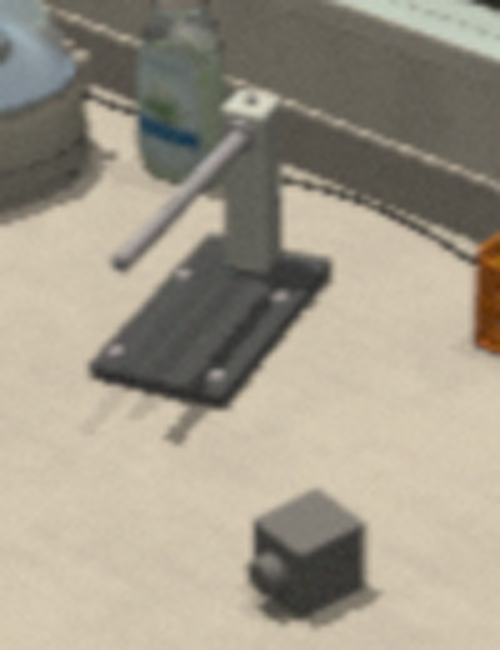

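```bash
cat > meas.py <<'E'
from h import *
def rects(s,W,box,zr,white=None,minA=20):
    x0,x1,y0,y1=box
    m=(W[...,0]>x0)&(W[...,0]<x1)&(W[...,1]>y0)&(W[...,1]<y1)&(W[...,2]>zr[0])&(W[...,2]<zr[1])
    if white is not None: m&=white
    n,L=cv2.connectedComponents(m.astype(np.uint8),connectivity=4)
    out=[]
    for i in range(1,n):
        P=W[L==i]
        if len(P)<minA: continue
        (cx,cy),(w,h),a=cv2.minAreaRect((P[:,:2]*1000).astype(np.float32))
        if w>h: w,h,a=h,w,a-90
        # long side direction: rect 'h' direction = a+90
        out.append((len(P),(round(cx/1000,4),round(cy/1000,4)),round(w,1),round(h,1),round((a+90)%180,1),P.mean(0).round(4)))
    return out
E
python3 - <<'E'
from meas import *
for n in("top","scene"):
    s=snapshot(n); W=cloud(s)
    fr=s["frame"].astype(int); br=fr.min(2)>90
    print(n)
    for r in rects(s,W,(.44,.68,-.32,-.16),(.082,.105)): print(" cast",r)
    for r in rects(s,W,(.44,.68,-.33,-.14),(.02,.04)): print(" mould",r)
    for r in rects(s,W,(.3,.55,-.06,.08),(.035,.055)): print(" cap",r)
    m=(W[...,2]>.1)&(W[...,2]<.124)&(W[...,0]>.42)&(W[...,0]<.62)&(W[...,1]>.14)&(W[...,1]<.26)
    P=W[m];print(len(P),P.min(0),P.max(0))
    l=cv2.fitLine((P*1000).astype(np.float32),cv2.DIST_HUBER,0,.01,.01).ravel();print(l, np.degrees(np.arctan2(l[1],l[0])))
    t=(P*1000-l[3:])@l[:3]; print("ends",(l[3:]+l[:3]*t.min()),(l[3:]+l[:3]*t.max()))
    for r in rects(s,W,(.6,.68,.2,.27),(.123,.132)): print(" uprt",r)
    for r in rects(s,W,(.4,.72,.12,.3),(.007,.017)): print(" plate",r)
E
```

```text
top
 cast (151, (0.6173, -0.2164), 26.4, 34.7, 104.9, array([ 0.6164, -0.2158,  0.0914]))
 cast (235, (0.5772, -0.2276), 26.4, 54.9, 105.9, array([ 0.5766, -0.2271,  0.0916]))
 cast (278, (0.5369, -0.2382), 26.5, 64.9, 105.0, array([ 0.5363, -0.2376,  0.0915]))
 cast (196, (0.4951, -0.2479), 26.1, 45.0, 104.3, array([ 0.4947, -0.2471,  0.0915]))
 mould (24, (0.6695, -0.3237), 2.3, 21.7, 32.4, array([ 0.6689, -0.3238,  0.0299]))
 mould (859, (0.5573, -0.2327), 82.2, 174.2, 14.8, array([ 0.5493, -0.2221,  0.0299]))
 cap (259, (0.4291, 0.0097), 40.0, 44.0, 168.8, array([0.429 , 0.0097, 0.0437]))
281 [0.47432923 0.18228646 0.10540105] [0.61947492 0.23462986 0.11928914]
[ 9.5852113e-01  2.8501531e-01 -1.8887300e-03  5.4601190e+02
  2.0701448e+02  1.1462154e+02] 16.559793
ends [475.71599051 186.11206047 114.76005172] [620.5239943  229.17057801 114.47471297]
 uprt (123, (0.6458, 0.2378), 29.0, 29.2, 107.3, array([0.6455, 0.2378, 0.1264]))
 plate (1044, (0.5941, 0.2039), 55.1, 169.2, 16.9, array([0.5875, 0.2004, 0.0117]))
 plate (437, (0.5789, 0.2529), 22.3, 167.9, 16.9, array([0.5754, 0.2521, 0.0115]))
scene
 cast (780, (0.5598, -0.2328), 64.8, 157.7, 15.3, array([ 0.5497, -0.2361,  0.0902]))
 mould (599, (0.5599, -0.2332), 80.3, 179.4, 14.8, array([ 0.5247, -0.2552,  0.0299]))
 cap (217, (0.4321, 0.0087), 43.3, 49.3, 167.7, array([0.4295, 0.0074, 0.0425]))
142 [0.47671518 0.17963653 0.10484129] [0.61790144 0.22767951 0.11835006]
[ 9.5604450e-01  2.9315495e-01 -6.2604598e-03  5.4293427e+02
  2.0300143e+02  1.1296760e+02] 17.047277
ends [477.99009004 183.087396   113.39287147] [617.15685248 225.76054163 112.48156669]
 uprt (45, (0.6482, 0.2357), 30.0, 31.9, 12.8, array([0.6476, 0.2349, 0.1263]))
 plate (811, (0.5927, 0.2198), 92.6, 175.1, 17.7, array([0.5833, 0.2145, 0.0113]))
```

```bash
cat > d.py <<'E'
import sys
from h import *
# args: triples x,y,z,yaw  -> rows
def go(*T):
    st=sense(); r0=R.from_quat(st["tool_rot"]); p=st["tcp_pos"]
    print("t",round(st["t"],2),"p",p.round(4),"yaw",np.degrees(np.arctan2(*r0.as_matrix()[1::-1,0])).round(1),"tilt",np.degrees(np.arccos(-r0.as_matrix()[2,1])).round(2),"F",st["force"].round(1),"gap",round(st["finger_gap"],3),"q6",st["q"][5].round(2))
    for x,y,z,a in T:
        c,s=np.cos(np.radians(a)),np.sin(np.radians(a))
        Rt=R.from_matrix(np.array([[c,0,-s],[s,0,c],[0,-1,0]]))
        print((r0.inv()*Rt).as_rotvec().round(3).tolist(),(r0.inv().apply(np.array([x,y,z])-p)*100).round(2).tolist())
if __name__=="__main__":
    go(*[tuple(float(v) for v in a.split(",")) for a in sys.argv[1:]])
E
python3 d.py .617,-.217,.25,104.9
```

```text
t 0.3 p [0.254  0.5708 0.25  ] yaw 66.0 tilt 0.04 F [-0.3 -0.6  0.1] gap 1.0 q6 -0.18
[-0.0, -0.679, -0.001] [-57.21, 0.03, -65.2]
```

step_arm:
  moves:
    - [0,-0.68,0,-57.2,0,-65.2,-1]
    - [0,-0.68,0,-57.2,0,-65.2,-1]
    - [0,-0.68,0,-57.2,0,-65.2,-1]
    - [0,-0.68,0,-57.2,0,-65.2,-1]
    - [0,-0.68,0,-57.2,0,-65.2,-1]
    - [0,-0.68,0,-57.2,0,-65.2,-1]
    - [0,-0.68,0,-57.2,0,-65.2,-1]
    - [0,-0.68,0,-57.2,0,-65.2,-1]
    - [0,-0.68,0,-57.2,0,-65.2,-1]
    - [0,-0.68,0,-57.2,0,-65.2,-1]
    - [0,-0.68,0,-57.2,0,-65.2,-1]
    - [0,-0.68,0,-57.2,0,-65.2,-1]
  grip_force: 50

```text
t: 1.8
tcp_pos: [0.5646, -0.1034, 0.2504]
tool_rot: [-0.431, -0.561, 0.561, 0.431]
force: [2.0, 0.5, -0.3]
finger_gap: 0.995
```

```bash
python3 d.py .617,-.217,.25,104.9
```

```text
t 1.8 p [ 0.5646 -0.1034  0.2504] yaw 104.9 tilt 0.03 F [ 2.   0.5 -0.3] gap 0.995 q6 -2.21
[-0.0, 0.001, -0.0] [-12.32, 0.05, -2.13]
```

step_arm:
  moves:
    - [0,0,0,-12.3,0,-2.1,-1]
    - [0,0,0,-12.3,0,-2.1,-1]
    - [0,0,0,-12.3,0,-2.1,-1]
    - [0,0,0,-12.3,5,-2.1,-1]
    - [0,0,0,-12.3,10,-2.1,-1]
    - [0,0,0,-12.3,13,-2.1,-1]
    - [0,0,0,-12.3,13,-2.1,-1]

```text
t: 2.68
tcp_pos: [0.6143, -0.2148, 0.1177]
tool_rot: [-0.428, -0.56, 0.561, 0.433]
force: [-0.6, -0.1, -0.0]
finger_gap: 1.002
```

```bash
python3 d.py .617,-.217,.066,104.9; python3 - <<'E'
from h import *
s=snapshot("scene");crop(s,320,190,430,300,5,"a1")
E
```

```text
t 2.67 p [ 0.6143 -0.2148  0.1177] yaw 105.0 tilt 0.41 F [-0.6 -0.1 -0. ] gap 1.002 q6 -2.34
[-0.005, 0.001, 0.005] [-0.3, 5.17, -0.23]
```

View pics/a1.png

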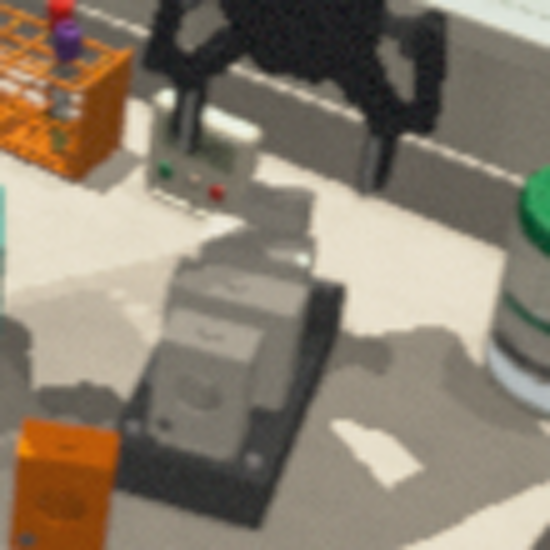

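step_arm:
  moves:
    - [0,0,0.005,-0.3,2,-0.2,-1]
    - [0,0,0.005,-0.3,4,-0.2,-1]
    - [0,0,0.005,-0.3,5.2,-0.2,-1]
    - [0,0,0.005,-0.3,5.2,-0.2,-1]
    - [0,0,0.005,-0.3,5.2,-0.2,1]
    - [0,0,0.005,-0.3,5.2,-0.2,1]
    - [0,0,0.005,-0.3,5.2,-0.2,1]
    - [0,0,0.005,-0.3,5.2,-0.2,1]
    - [0,0,0.005,-0.3,5.2,-0.2,1]
    - [0,0,0.005,-0.3,5.2,-0.2,1]

```text
t: 3.98
tcp_pos: [0.6187, -0.2182, 0.0684]
tool_rot: [-0.431, -0.56, 0.562, 0.43]
force: [-0.3, 0.9, 4.7]
finger_gap: 0.387
```

```bash
python3 d.py .617,-.217,.21,104.9;
```

```text
t 3.98 p [ 0.6187 -0.2182  0.0684] yaw 105.0 tilt 0.24 F [-0.3  0.9  4.7] gap 0.387 q6 -2.34
[-0.001, 0.001, -0.004] [0.1, -14.16, 0.16]
```

step_arm:
  moves:
    - [0,0,0,0,-3,0,1]
    - [0,0,0,0,-6,0,1]
    - [0,0,0,0,-10,0,1]
    - [0,0,0,0,-14,0,1]
    - [0,0,0,0,-14,0,1]

```text
t: 4.6
tcp_pos: [0.6207, -0.2187, 0.2117]
tool_rot: [-0.434, -0.56, 0.562, 0.427]
force: [0.2, -0.2, -1.5]
finger_gap: 0.393
```

```bash
python3 d.py .4277,.1704,.21,107;
```

```text
t 4.6 p [ 0.6207 -0.2187  0.2117] yaw 105.0 tilt 0.58 F [ 0.2 -0.2 -1.5] gap 0.393 q6 -2.34
[0.004, -0.035, -0.009] [42.57, -0.26, 8.59]
```

step_arm:
  moves:
    - [0,-0.005,-0.009,5,0,1,1]
    - [0,-0.01,-0.009,10,0,2,1]
    - [0,-0.015,-0.009,15,0,3,1]
    - [0.004,-0.02,-0.009,20,0,4,1]
    - [0.004,-0.025,-0.009,25,0,5,1]
    - [0.004,-0.03,-0.009,30,0,6,1]
    - [0.004,-0.035,-0.009,35,0,7.1,1]
    - [0.004,-0.035,-0.009,39,0,8,1]
    - [0.004,-0.035,-0.009,42.6,-0.2,8.6,1]
    - [0.004,-0.035,-0.009,42.6,-0.2,8.6,1]
    - [0.004,-0.035,-0.009,42.6,-0.2,8.6,1]
    - [0.004,-0.035,-0.009,42.6,-0.2,8.6,1]

```text
t: 6.1
tcp_pos: [0.428, 0.1698, 0.2089]
tool_rot: [-0.421, -0.568, 0.568, 0.421]
force: [-1.3, -0.2, -1.2]
finger_gap: 0.392
```

```bash
python3 d.py .4277,.1704,.113,107;
```

```text
t 6.1 p [0.428  0.1698 0.2089] yaw 106.9 tilt 0.05 F [-1.3 -0.2 -1.2] gap 0.392 q6 -1.73
[-0.001, -0.002, -0.001] [0.07, 9.59, -0.0]
```

step_arm:
  moves:
    - [0,0,0,0,4,0,1]
    - [0,0,0,0,8,0,1]
    - [0,0,0,0.05,9.6,0,1]
    - [0,0,0,0.05,9.6,0,1]
    - [0,0,0,0.05,9.6,0,1]

```text
t: 6.72
tcp_pos: [0.4287, 0.1697, 0.1134]
tool_rot: [0.422, 0.568, -0.568, -0.421]
force: [-0.0, -0.3, -1.3]
finger_gap: 0.39
```

```bash
cat > vis.py <<'E'
from meas import *
import sys
# check rod/casting in rod frame using both cams
tip=np.array([.4755,.185,.11]); a=np.radians(17)
RF=np.array([[np.cos(a),np.sin(a),0],[-np.sin(a),np.cos(a),0],[0,0,1]])
def rodframe(W): return (W-tip)@RF.T
E
python3 - <<'E'
from vis import *
for n,b in(("scene",(190,140,300,270)),("top",(150,130,270,260))):
    s=snapshot(n);W=cloud(s);Q=rodframe(W)
    crop(s,*b,4,"ins_"+n)
    fr=s["frame"].astype(int)
    m=(abs(Q[...,0]+.05)<.03)&(abs(Q[...,1])<.03)&(abs(Q[...,2]-.024)<.008)
    print(n,m.sum(), np.nanmin(Q[m],0).round(4),np.nanmax(Q[m],0).round(4),Q[m].mean(0).round(4))
E
python3 d.py
```

```text
scene 131 [-0.0639 -0.0298  0.016 ] [-0.0328  0.0296  0.0318] [-0.0539  0.0006  0.0245]
top 1 [-0.064  -0.0278  0.0319] [-0.064  -0.0278  0.0319] [-0.064  -0.0278  0.0319]
t 6.83 p [0.4287 0.17   0.1138] yaw 106.9 tilt 0.11 F [ 0.   0.7 -1.2] gap 0.393 q6 -1.73
```

View pics/ins_scene.png

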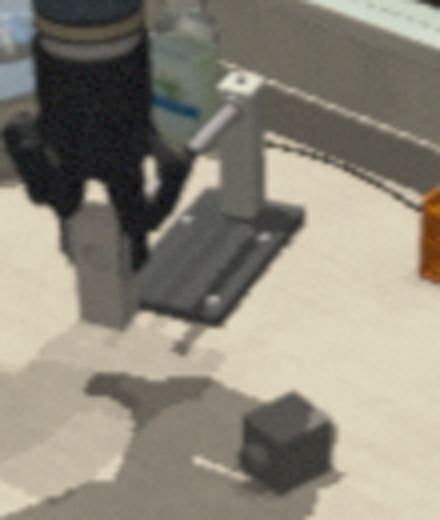

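View pics/ins_top.png

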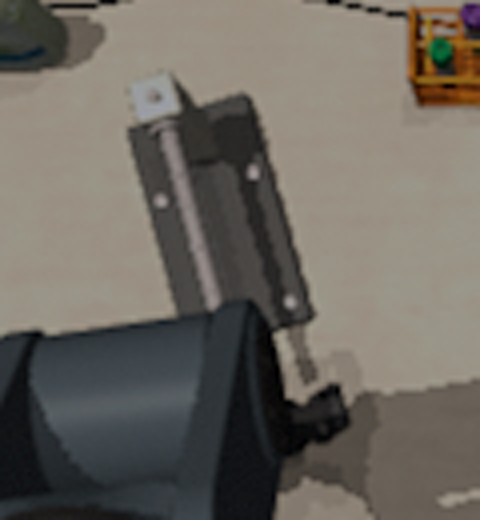

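```bash
python3 - <<'E'
from vis import *
s=snapshot("scene");Q=rodframe(cloud(s))
fr=s["frame"].astype(int)
m=(abs(Q[...,0]+.05)<.03)&(abs(Q[...,1])<.03)&(Q[...,2]>-.066)&(Q[...,2]<-.03)
for lo in np.arange(-.066,-.03,.006):
    k=m&(Q[...,2]>lo)&(Q[...,2]<lo+.006)
    # front face pts
    P=Q[k]; f=P[abs(P[:,0]-np.median(P[:,0]))<.004]
    print(round(lo,3),k.sum(),f.min(0).round(4),f.max(0).round(4), np.median(P[:,0]).round(4))
m=(Q[...,0]>.005)&(Q[...,0]<.15)&(abs(Q[...,1])<.012)&(abs(Q[...,2])<.012)
print("rod scene",m.sum(),Q[m].mean(0),np.percentile(Q[m],[3,97],axis=0))
k=m&(Q[...,0]<.08);print(Q[k].mean(0)); k=m&(Q[...,0]>.08);print(Q[k].mean(0))
s=snapshot("top");Q=rodframe(cloud(s))
m=(Q[...,0]>.005)&(Q[...,0]<.15)&(abs(Q[...,1])<.012)&(abs(Q[...,2])<.012)
k=m&(Q[...,0]<.08);print("top",Q[k].mean(0),np.percentile(Q[m],[3,97],axis=0)); k=m&(Q[...,0]>.08);print(Q[k].mean(0))
E
```

```text
return _methods._mean(a, axis=axis, dtype=dtype,
  ret = ret.dtype.type(ret / rcount)
Traceback (most recent call last):
ValueError: zero-size array to reduction operation minimum which has no identity
```

```bash
python3 - <<'E'
from vis import *
s=snapshot("scene");Q=rodframe(cloud(s))
m=(abs(Q[...,0]+.05)<.03)&(abs(Q[...,1])<.03)&(Q[...,2]>-.066)&(Q[...,2]<-.03)
for lo in np.arange(-.066,-.03,.006):
    k=m&(Q[...,2]>lo)&(Q[...,2]<lo+.006)
    P=Q[k]
    if len(P)<5: continue
    f=P[P[:,0]<np.percentile(P[:,0],20)+.004]
    print(round(lo,3),k.sum(),f.min(0).round(4),f.max(0).round(4), np.percentile(P[:,0],[5,50,95]).round(4))
for n in("scene","top"):
    s=snapshot(n);Q=rodframe(cloud(s))
    m=(Q[...,0]>.005)&(Q[...,0]<.15)&(abs(Q[...,1])<.014)&(abs(Q[...,2])<.014)
    for a,b in((0,.05),(.05,.1),(.1,.15)):
        k=m&(Q[...,0]>a)&(Q[...,0]<b)
        if k.sum()>3: print(n,a,k.sum(),np.percentile(Q[k],[3,50,97],axis=0).round(4).tolist())
E
```

```text
-0.06 12 [-0.0608 -0.0184 -0.058 ] [-0.0563  0.0151 -0.0541] [-0.06   -0.0572 -0.0407]
-0.054 28 [-0.0626 -0.0192 -0.0533] [-0.0566  0.0119 -0.0484] [-0.062  -0.0588 -0.0474]
-0.048 20 [-0.0612 -0.0168 -0.0479] [-0.0549  0.0135 -0.042 ] [-0.0592 -0.0571 -0.038 ]
-0.042 36 [-0.0639 -0.0185 -0.0419] [-0.0571  0.0122 -0.0364] [-0.0628 -0.0579 -0.0403]
-0.036 26 [-0.0622 -0.017  -0.036 ] [-0.0563  0.0149 -0.0301] [-0.0618 -0.0575 -0.0397]
scene 0 9 [[0.0186, -0.0029, 0.0026], [0.0298, 0.0006, 0.0044], [0.0351, 0.0033, 0.0069]]
scene 0.05 7 [[0.0916, -0.0063, -0.0006], [0.0957, -0.005, 0.0045], [0.099, -0.0007, 0.0061]]
scene 0.1 41 [[0.1031, -0.0074, -0.0047], [0.1246, -0.0027, 0.0032], [0.1476, 0.0037, 0.0067]]
top 0 18 [[0.0399, -0.0047, 0.0002], [0.0459, 0.0011, 0.0034], [0.0495, 0.0065, 0.0082]]
top 0.05 91 [[0.0525, -0.0044, -0.0009], [0.0742, 0.0008, 0.0043], [0.0978, 0.0069, 0.0088]]
top 0.1 92 [[0.1013, -0.0047, -0.0], [0.1248, 0.0002, 0.0044], [0.1487, 0.0064, 0.0075]]
```

step_arm:
  moves:
    - [0,0,0,0.1,0,-2,1]
    - [0,0,0,0.1,0,-4,1]
    - [0,0,0,0.1,0,-6,1]
    - [0,0,0,0.1,0,-8,1]
    - [0,0,0,0.1,0,-8,1]

```text
t: 7.65
tcp_pos: [0.506, 0.1948, 0.114]
tool_rot: [0.422, 0.569, -0.567, -0.42]
force: [-0.1, -0.1, -1.4]
finger_gap: 0.39
```

```bash
python3 d.py .6113,.2265,.112,107; python3 - <<'E'
from vis import *
s=snapshot("scene");crop(s,190,140,300,270,4,"ins2")
E
```

```text
t 7.65 p [0.506  0.1948 0.114 ] yaw 106.9 tilt 0.22 F [-0.1 -0.1 -1.4] gap 0.39 q6 -1.7
[0.004, -0.001, -0.001] [-0.03, 0.24, -10.99]
```

View pics/ins2.png

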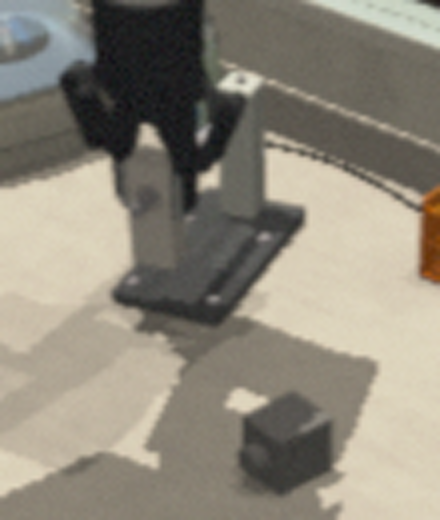

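step_arm:
  moves:
    - [0,0,0,0,0.1,-2,1]
    - [0,0,0,0,0.2,-4,1]
    - [0,0,0,0,0.2,-6,1]
    - [0,0,0,0,0.2,-8,1]
    - [0,0,0,0,0.2,-10,1]
    - [0,0,0,0,0.2,-11,1]
    - [0,0,0,0,0.4,-11,1]
    - [0,0,0,0,0.4,-11,1]

```text
t: 8.7
tcp_pos: [0.6081, 0.2263, 0.1095]
tool_rot: [-0.421, -0.568, 0.569, 0.421]
force: [-0.0, -0.3, -1.2]
finger_gap: 0.393
```

```bash
python3 d.py .6113,.2265,.1085,107
```

```text
t 8.7 p [0.6081 0.2263 0.1095] yaw 106.9 tilt 0.09 F [-0.  -0.3 -1.2] gap 0.393 q6 -1.68
[-0.001, -0.001, -0.001] [-0.07, 0.1, -0.31]
```

step_arm:
  moves:
    - [0,0,0,-0.05,0.1,-0.3,1]
    - [0,0,0,-0.05,0.15,-0.3,1]
    - [0,0,0,-0.05,0.15,-0.3,0]
    - [0,0,0,-0.05,0.15,-0.3,-0.4]
    - [0,0,0,-0.05,0.15,-0.3,-0.4]
    - [0,0,0,-0.05,0.15,-0.3,-0.4]
    - [0,0,0,-0.05,0.15,-0.3,-0.4]

```text
t: 9.57
tcp_pos: [0.6112, 0.2266, 0.1078]
tool_rot: [-0.421, -0.568, 0.569, 0.421]
force: [0.5, -0.4, -0.3]
finger_gap: 0.699
```

```bash
python3 d.py; python3 - <<'E'
from vis import *
s=snapshot("scene");crop(s,190,140,300,270,4,"ins3")
E
```

```text
t 9.57 p [0.6112 0.2266 0.1078] yaw 106.9 tilt 0.1 F [ 0.5 -0.4 -0.3] gap 0.699 q6 -1.68
```

View pics/ins3.png

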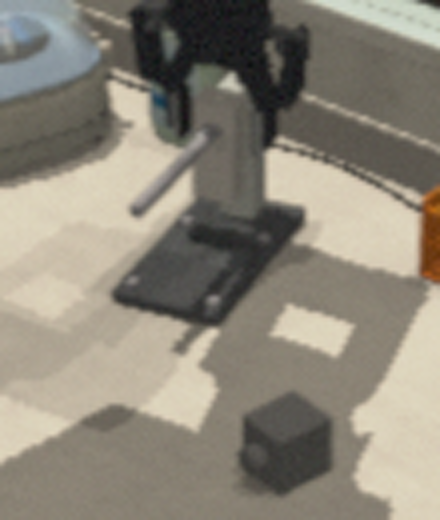

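step_arm:
  moves:
    - [0,0,0,0,-1,0,-0.6]
    - [0,0,0,0,-4,0,-1]
    - [0,0,0,0,-8,0,-1]
    - [0,0,0,0,-11,0,-1]
    - [0,0,0,0,-11,0,-1]

```text
t: 10.25
tcp_pos: [0.6133, 0.2272, 0.2218]
tool_rot: [0.423, 0.57, -0.567, -0.419]
force: [0.3, -0.7, 0.2]
finger_gap: 0.999
```

```bash
python3 d.py .4951,-.248,.17,104.7
```

```text
t 10.25 p [0.6133 0.2272 0.2218] yaw 106.9 tilt 0.36 F [ 0.3 -0.7  0.2] gap 0.999 q6 -1.68
[0.006, 0.039, -0.001] [-42.01, 5.09, 25.18]
```

step_arm:
  moves:
    - [0.006,0.039,0,-42,0,25.2,-1]
    - [0.006,0.039,0,-42,0,25.2,-1]
    - [0.006,0.039,0,-42,0,25.2,-1]
    - [0.006,0.039,0,-42,0,25.2,-1]
    - [0.006,0.039,0,-42,0,25.2,-1]
    - [0.006,0.039,0,-42,0,25.2,-1]
    - [0.006,0.039,0,-42,0,25.2,-1]
    - [0.006,0.039,0,-42,0,25.2,-1]
    - [0.006,0.039,0,-42,0,25.2,-1]
    - [0.006,0.039,0,-42,2,25.2,-1]
    - [0.006,0.039,0,-42,5,25.2,-1]
    - [0.006,0.039,0,-42,5,25.2,-1]

```text
t: 11.75
tcp_pos: [0.4932, -0.2455, 0.1684]
tool_rot: [-0.429, -0.56, 0.56, 0.434]
force: [0.4, 0.2, 0.8]
finger_gap: 1.0
```

```bash
python3 d.py .4951,-.248,.068,104.7; python3 - <<'E'
from vis import *
s=snapshot("scene");crop(s,300,140,420,300,4,"b1")
s=snapshot("top")
for r in rects(s,rodframe(cloud(s)),(.10,.17,-.03,.03),(-.002,.016)): print(r)
crop(s,150,130,270,260,4,"b1t")
E
```

```text
t 11.75 p [ 0.4932 -0.2455  0.1684] yaw 104.8 tilt 0.35 F [0.4 0.2 0.8] gap 1.0 q6 -2.49
[-0.004, 0.001, 0.005] [-0.34, 10.04, -0.16]
(53, (0.1631, 0.0001), 12.3, 28.8, 91.9, array([ 0.1636, -0.0006,  0.0083]))
(66, (0.1137, -0.0011), 26.3, 31.8, 90.5, array([0.1167, 0.0003, 0.0053]))
```

View pics/b1.png

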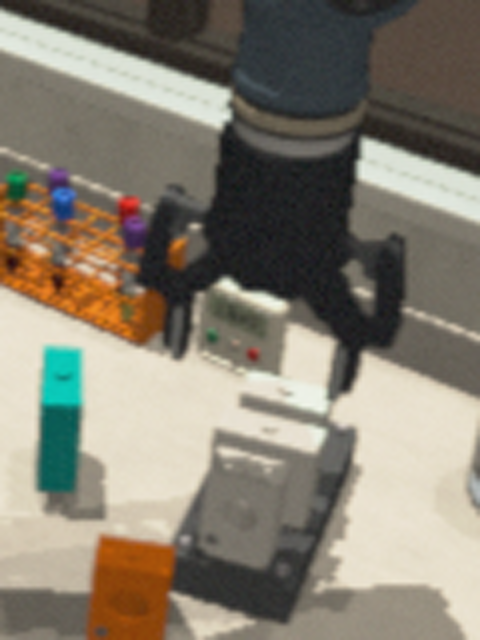

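View pics/b1t.png

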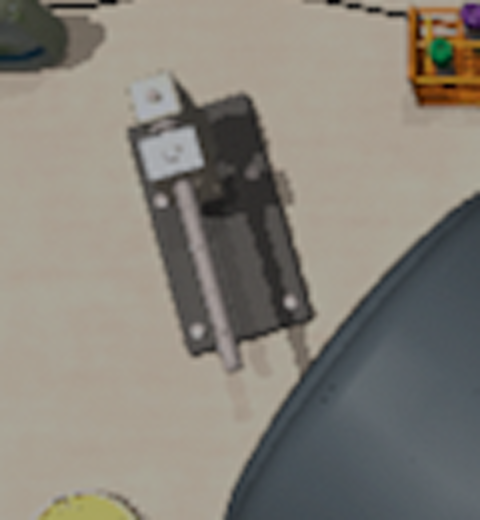

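step_arm:
  moves:
    - [-0.004,0,0.005,-0.3,4,-0.1,-1]
    - [-0.004,0,0.005,-0.3,8,-0.1,-1]
    - [-0.004,0,0.005,-0.3,10,-0.1,-1]
    - [-0.004,0,0.005,-0.3,10.1,-0.1,-1]
    - [-0.004,0,0.005,-0.3,10.1,-0.1,1]
    - [-0.004,0,0.005,-0.3,10.1,-0.1,1]
    - [-0.004,0,0.005,-0.3,10.1,-0.1,1]
    - [-0.004,0,0.005,-0.3,10.1,-0.1,1]
    - [-0.004,0,0.005,-0.3,10.1,-0.1,1]

```text
t: 12.98
tcp_pos: [0.4973, -0.2501, 0.071]
tool_rot: [-0.435, -0.56, 0.56, 0.429]
force: [-0.1, 0.3, 6.6]
finger_gap: 0.513
```

```bash
python3 d.py .4951,-.248,.21,104.7
```

```text
t 12.97 p [ 0.4973 -0.2501  0.071 ] yaw 104.8 tilt 0.49 F [-0.1  0.3  6.6] gap 0.513 q6 -2.49
[0.005, 0.001, -0.007] [0.16, -13.9, 0.09]
```

step_arm:
  moves:
    - [0,0,0,0.1,-3,0,1]
    - [0,0,0,0.1,-6,0,1]
    - [0,0,0,0.1,-10,0,1]
    - [0,0,0,0.1,-14,0,1]
    - [0,0,0,0.1,-14,0,1]

```text
t: 13.6
tcp_pos: [0.4977, -0.2496, 0.2143]
tool_rot: [-0.437, -0.56, 0.56, 0.426]
force: [-0.4, 0.0, -0.8]
finger_gap: 0.512
```

```bash
python3 d.py .4277,.1704,.21,107
```

```text
t 13.6 p [ 0.4977 -0.2496  0.2143] yaw 104.8 tilt 0.93 F [-0.4  0.  -0.8] gap 0.512 q6 -2.49
[0.009, -0.039, -0.013] [42.4, -0.1, -3.93]
```

step_arm:
  moves:
    - [0,-0.005,-0.013,5,0,-0.5,1]
    - [0.009,-0.01,-0.013,10,0,-1,1]
    - [0.009,-0.015,-0.013,15,0,-1.5,1]
    - [0.009,-0.02,-0.013,20,0,-2,1]
    - [0.009,-0.025,-0.013,25,0,-2.5,1]
    - [0.009,-0.03,-0.013,30,0,-3,1]
    - [0.009,-0.035,-0.013,35,0,-3.5,1]
    - [0.009,-0.039,-0.013,39,0,-3.8,1]
    - [0.009,-0.039,-0.013,42.4,0,-3.9,1]
    - [0.009,-0.039,-0.013,42.4,0,-3.9,1]
    - [0.009,-0.039,-0.013,42.4,0,-3.9,1]
    - [0.009,-0.039,-0.013,42.4,0,-3.9,1]

```text
t: 15.1
tcp_pos: [0.4276, 0.1694, 0.2087]
tool_rot: [-0.421, -0.568, 0.568, 0.421]
force: [-0.2, -0.0, -1.0]
finger_gap: 0.51
```

```bash
python3 d.py .4277,.1704,.115,107; python3 - <<'E'
from vis import *
s=snapshot("top")
for r in rects(s,rodframe(cloud(s)),(.10,.17,-.03,.03),(.018,.03)): print(r)
E
```

```text
t 15.1 p [0.4276 0.1694 0.2087] yaw 106.9 tilt 0.03 F [-0.2 -0.  -1. ] gap 0.51 q6 -1.73
[-0.0, -0.002, -0.0] [0.1, 9.37, -0.04]
(146, (0.1386, -0.001), 27.2, 33.8, 89.8, array([ 0.138 , -0.001 ,  0.0228]))
```

step_arm:
  moves:
    - [0,0,0,0.1,4,0,1]
    - [0,0,0,0.1,8,0,1]
    - [0,0,0,0.1,9.4,0,1]
    - [0,0,0,0.1,9.4,0,1]
    - [0,0,0,0.1,9.4,-2,1]
    - [0,0,0,0.1,9.4,-4,1]
    - [0,0,0,0.1,9.4,-6,1]
    - [0,0,0,0.1,9.4,-8,1]
    - [0,0,0,0.1,9.4,-8,1]

```text
t: 16.27
tcp_pos: [0.5064, 0.1934, 0.116]
tool_rot: [0.423, 0.569, -0.567, -0.42]
force: [-0.2, -0.3, -0.9]
finger_gap: 0.511
```

```bash
python3 d.py .5807,.2172,.115,107; python3 - <<'E'
from vis import *
s=snapshot("scene");crop(s,190,140,300,270,4,"insb")
E
```

```text
t 16.27 p [0.5064 0.1934 0.116 ] yaw 106.9 tilt 0.26 F [-0.2 -0.3 -0.9] gap 0.511 q6 -1.71
[0.004, -0.002, -0.001] [0.12, 0.14, -7.8]
```

View pics/insb.png

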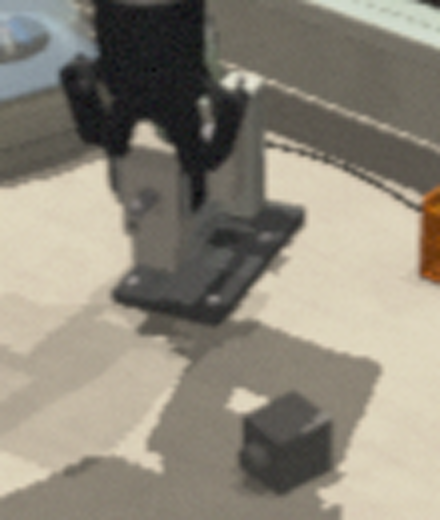

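step_arm:
  moves:
    - [0,0,0,0.1,0,-2,1]
    - [0,0,0,0.1,0.1,-4,1]
    - [0,0,0,0.1,0.1,-6,1]
    - [0,0,0,0.1,0.1,-7.8,1]
    - [0,0,0,0.1,0.1,-7.9,1]
    - [0,0,0,0.1,0.3,-7.9,1]
    - [0,0,0,0.1,0.4,-7.9,1]

```text
t: 17.2
tcp_pos: [0.5781, 0.2167, 0.1119]
tool_rot: [-0.421, -0.567, 0.568, 0.421]
force: [-2.8, -1.3, 5.5]
finger_gap: 0.51
```

```bash
python3 d.py .5807,.2172,.111,107
```

```text
t 17.2 p [0.5781 0.2167 0.1119] yaw 106.9 tilt 0.09 F [-2.8 -1.3  5.5] gap 0.51 q6 -1.69
[-0.002, -0.002, -0.001] [-0.02, 0.09, -0.26]
```

step_arm:
  moves:
    - [0,0,0,0,-0.05,-0.05,1]
    - [0,0,0,0,-0.05,-0.05,0]
    - [0,0,0,0,-0.05,-0.05,-0.5]
    - [0,0,0,0,-0.05,-0.05,-0.7]
    - [0,0,0,0,-0.05,-0.05,-0.7]
    - [0,0,0,0,-1,0,-1]
    - [0,0,0,0,-4,0,-1]
    - [0,0,0,0,-8,0,-1]
    - [0,0,0,0,-11,0,-1]
    - [0,0,0,0,-11,0,-1]

```text
t: 18.45
tcp_pos: [0.5801, 0.2172, 0.2255]
tool_rot: [0.423, 0.569, -0.567, -0.42]
force: [0.4, -1.0, -1.0]
finger_gap: 1.004
```

```bash
python3 d.py .577,-.2275,.2,105
```

```text
t 18.45 p [0.5801 0.2172 0.2255] yaw 106.9 tilt 0.34 F [ 0.4 -1.  -1. ] gap 1.004 q6 -1.69
[0.006, 0.033, -0.001] [-42.46, 2.53, 13.23]
```

step_arm:
  moves:
    - [0.006,0.033,0,-42.5,0,13.2,-1]
    - [0.006,0.033,0,-42.5,0,13.2,-1]
    - [0.006,0.033,0,-42.5,0,13.2,-1]
    - [0.006,0.033,0,-42.5,0,13.2,-1]
    - [0.006,0.033,0,-42.5,0,13.2,-1]
    - [0.006,0.033,0,-42.5,0,13.2,-1]
    - [0.006,0.033,0,-42.5,0,13.2,-1]
    - [0.006,0.033,0,-42.5,0,13.2,-1]
    - [0.006,0.033,0,-42.5,0,13.2,-1]
    - [0.006,0.033,0,-42.5,2,13.2,-1]
    - [0.006,0.033,0,-42.5,5,13.2,-1]
    - [0.006,0.033,0,-42.5,5,13.2,-1]

```text
t: 19.95
tcp_pos: [0.5757, -0.2243, 0.1728]
tool_rot: [-0.427, -0.561, 0.562, 0.432]
force: [-0.1, 0.1, -0.1]
finger_gap: 0.999
```

```bash
python3 d.py .5765,-.227,.068,105; python3 - <<'E'
from vis import *
s=snapshot("scene");crop(s,190,140,440,290,3,"c1")
s=snapshot("top")
for r in rects(s,rodframe(cloud(s)),(.05,.17,-.03,.03),(.018,.03)): print(r)
crop(s,150,130,270,260,4,"c1t")
E
```

```text
t 19.95 p [ 0.5757 -0.2243  0.1728] yaw 105.1 tilt 0.39 F [-0.1  0.1 -0.1] gap 0.999 q6 -2.39
[-0.005, 0.002, 0.004] [-0.32, 10.48, -0.07]
(144, (0.1379, -0.0011), 26.9, 33.1, 90.8, array([ 0.138 , -0.001 ,  0.0227]))
(192, (0.1061, -0.0011), 27.2, 43.5, 90.8, array([ 0.1054, -0.0009,  0.0229]))
```

View pics/c1.png

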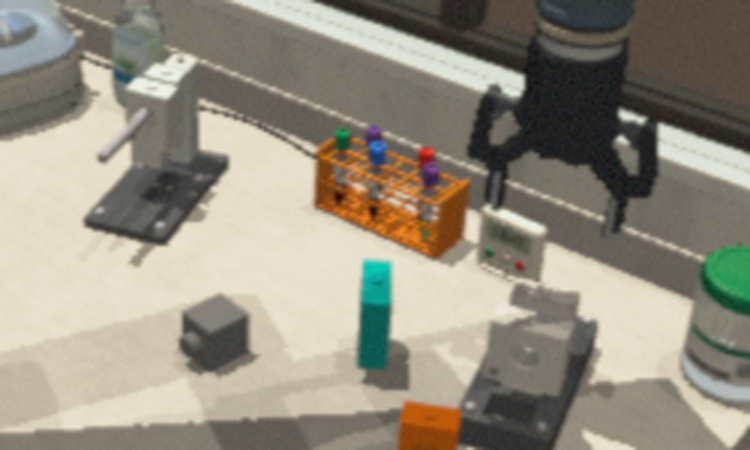

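View pics/c1t.png

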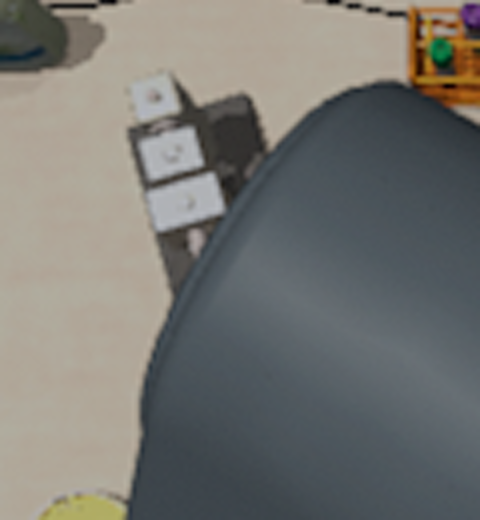

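step_arm:
  moves:
    - [-0.005,0,0.004,-0.3,4,-0.05,-1]
    - [-0.005,0,0.004,-0.3,8,-0.05,-1]
    - [-0.005,0,0.004,-0.3,10.4,-0.05,-1]
    - [-0.005,0,0.004,-0.3,10.5,-0.05,-1]
    - [-0.005,0,0.004,-0.3,10.5,-0.05,1]
    - [-0.005,0,0.004,-0.3,10.5,-0.05,1]
    - [-0.005,0,0.004,-0.3,10.5,-0.05,1]
    - [-0.005,0,0.004,-0.3,10.5,-0.05,1]
    - [-0.005,0,0.004,-0.3,10.5,-0.05,1]

```text
t: 21.18
tcp_pos: [0.58, -0.2293, 0.0726]
tool_rot: [0.433, 0.562, -0.561, -0.427]
force: [0.7, 0.8, 6.3]
finger_gap: 0.624
```

```bash
python3 d.py .4951,-.248,.21,104.7
```

```text
t 21.18 p [ 0.58   -0.2293  0.0726] yaw 105.1 tilt 0.56 F [0.7 0.8 6.3] gap 0.624 q6 -2.39
[0.007, 0.007, -0.007] [0.31, -13.81, 8.59]
```

step_arm:
  moves:
    - [0,0,0,0,-3,0,1]
    - [0,0,0,0,-6,0,1]
    - [0,0,0,0,-10,0,1]
    - [0,0,0,0,-14,0,1]
    - [0,0,0,0,-14,0,1]

```text
t: 21.8
tcp_pos: [0.5808, -0.23, 0.2169]
tool_rot: [0.437, 0.562, -0.561, -0.423]
force: [0.1, 0.0, -1.8]
finger_gap: 0.629
```

```bash
python3 d.py .4277,.1704,.212,107
```

```text
t 21.8 p [ 0.5808 -0.23    0.2169] yaw 105.1 tilt 1.08 F [ 0.1  0.  -1.8] gap 0.629 q6 -2.39
[0.013, -0.033, -0.014] [42.65, -0.15, 4.35]
```

step_arm:
  moves:
    - [0,-0.005,-0.014,5,0,0.5,1]
    - [0.013,-0.01,-0.014,10,0,1,1]
    - [0.013,-0.015,-0.014,15,0,1.5,1]
    - [0.013,-0.02,-0.014,20,0,2,1]
    - [0.013,-0.025,-0.014,25,0,2.5,1]
    - [0.013,-0.03,-0.014,30,0,3,1]
    - [0.013,-0.033,-0.014,35,0,3.6,1]
    - [0.013,-0.033,-0.014,39,0,4,1]
    - [0.013,-0.033,-0.014,42.7,0,4.3,1]
    - [0.013,-0.033,-0.014,42.7,0,4.3,1]
    - [0.013,-0.033,-0.014,42.7,0,4.3,1]
    - [0.013,-0.033,-0.014,42.7,0,4.3,1]

```text
t: 23.3
tcp_pos: [0.4286, 0.1702, 0.2103]
tool_rot: [-0.421, -0.568, 0.568, 0.421]
force: [0.3, 0.3, -0.5]
finger_gap: 0.63
```

```bash
python3 d.py .4277,.1704,.1166,107
```

```text
t 23.3 p [0.4286 0.1702 0.2103] yaw 106.9 tilt 0.01 F [ 0.3  0.3 -0.5] gap 0.63 q6 -1.73
[-0.0, -0.001, 0.0] [0.04, 9.37, 0.07]
```

step_arm:
  moves:
    - [0,0,0,0.05,4,0,1]
    - [0,0,0,0.05,8,0,1]
    - [0,0,0,0.05,9.4,0,1]
    - [0,0,0,0.05,9.4,0,1]
    - [0,0,0,0.1,9.4,-2,1]
    - [0,0,0,0.1,9.4,-4,1]
    - [0,0,0,0.1,9.4,-6,1]
    - [0,0,0,0.1,9.4,-8,1]
    - [0,0,0,0.1,9.4,-8,1]

```text
t: 24.42
tcp_pos: [0.5073, 0.1943, 0.1174]
tool_rot: [0.422, 0.569, -0.567, -0.42]
force: [-0.4, -0.9, -0.7]
finger_gap: 0.626
```

```bash
python3 d.py .5549,.2093,.1145,107; python3 - <<'E'
from vis import *
s=snapshot("scene");crop(s,190,140,300,270,4,"insc")
E
```

```text
t 24.43 p [0.5073 0.1943 0.1174] yaw 106.9 tilt 0.24 F [-0.4 -0.9 -0.7] gap 0.626 q6 -1.71
[0.004, -0.002, -0.001] [0.05, 0.32, -4.99]
```

View pics/insc.png

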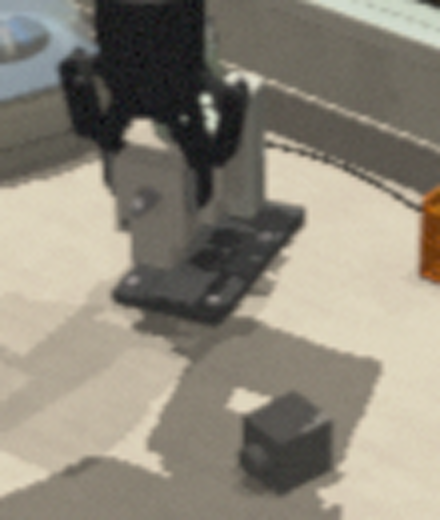

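step_arm:
  moves:
    - [0,0,0,0.05,0,-2,1]
    - [0,0,0,0.05,0.05,-4,1]
    - [0,0,0,0.05,0.1,-5,1]
    - [0,0,0,0.05,0.1,-5.4,1]
    - [0,0,0,0.05,0.1,-5.4,1]
    - [0,0,0,0.05,0.25,-5.4,1]
    - [0,0,0,0.05,0.3,-5.4,1]

```text
t: 25.35
tcp_pos: [0.5563, 0.2101, 0.1139]
tool_rot: [0.421, 0.568, -0.568, -0.421]
force: [-1.3, 0.3, -0.8]
finger_gap: 0.625
```

```bash
python3 d.py .5549,.2093,.1125,107
```

```text
t 25.35 p [0.5563 0.2101 0.1139] yaw 106.9 tilt 0.01 F [-1.3  0.3 -0.8] gap 0.625 q6 -1.69
[0.0, -0.002, -0.0] [-0.04, 0.14, 0.16]
```

Contact is light. Lower slightly, release and retreat.

step_arm:
  moves:
    - [0,0,0,0,0.1,0,1]
    - [0,0,0,0,0.1,0,0]
    - [0,0,0,0,0.1,0,-0.5]
    - [0,0,0,0,0.1,0,-1]
    - [0,0,0,0,0.1,0,-1]
    - [0,0,0,0,0.1,0,-1]
    - [0,0,0,0,-1,0,-1]
    - [0,0,0,0,-4,0,-1]
    - [0,0,0,0,-8,0,-1]
    - [0,0,0,0,-11,0,-1]
    - [0,0,0,0,-11,0,-1]

```text
t: 26.72
tcp_pos: [0.5581, 0.2105, 0.2274]
tool_rot: [0.423, 0.57, -0.566, -0.419]
force: [0.1, 1.3, -0.6]
finger_gap: 1.0
```

```bash
python3 d.py .5365,-.238,.2,105
```

```text
t 26.73 p [0.5581 0.2105 0.2274] yaw 106.9 tilt 0.43 F [ 0.1  1.3 -0.6] gap 1.0 q6 -1.69
[0.007, 0.033, -0.001] [-42.28, 2.67, 15.12]
```

step_arm:
  moves:
    - [0.007,0.033,0,-42.3,0,15.1,-1]
    - [0.007,0.033,0,-42.3,0,15.1,-1]
    - [0.007,0.033,0,-42.3,0,15.1,-1]
    - [0.007,0.033,0,-42.3,0,15.1,-1]
    - [0.007,0.033,0,-42.3,0,15.1,-1]
    - [0.007,0.033,0,-42.3,0,15.1,-1]
    - [0.007,0.033,0,-42.3,0,15.1,-1]
    - [0.007,0.033,0,-42.3,0,15.1,-1]
    - [0.007,0.033,0,-42.3,0,15.1,-1]
    - [0.007,0.033,0,-42.3,2,15.1,-1]
    - [0.007,0.033,0,-42.3,5,15.1,-1]
    - [0.007,0.033,0,-42.3,5,15.1,-1]

```text
t: 28.22
tcp_pos: [0.5353, -0.2346, 0.1745]
tool_rot: [-0.428, -0.561, 0.562, 0.432]
force: [-0.2, 0.7, 0.1]
finger_gap: 0.996
```

```bash
python3 d.py .5365,-.238,.069,105; python3 - <<'E'
from vis import *
s=snapshot("scene");crop(s,190,140,440,290,3,"d1")
s=snapshot("top")
for r in rects(s,rodframe(cloud(s)),(.03,.17,-.04,.04),(.018,.03)): print(r)
E
```

```text
t 28.23 p [ 0.5353 -0.2346  0.1745] yaw 105.1 tilt 0.37 F [-0.2  0.7  0.1] gap 0.996 q6 -2.44
[-0.004, 0.002, 0.005] [-0.42, 10.55, -0.07]
(146, (0.1384, -0.001), 26.9, 33.8, 89.6, array([ 0.138 , -0.0011,  0.023 ]))
(416, (0.0956, -0.0008), 53.2, 53.3, 90.6, array([ 0.0936, -0.0007,  0.0227]))
```

View pics/d1.png

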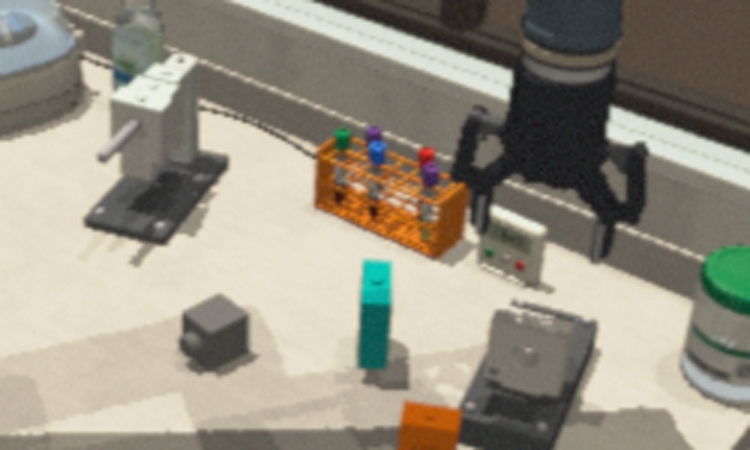

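step_arm:
  moves:
    - [-0.004,0,0.005,-0.4,4,0,-1]
    - [-0.004,0,0.005,-0.4,8,0,-1]
    - [-0.004,0,0.005,-0.4,10.4,0,-1]
    - [-0.004,0,0.005,-0.4,10.6,0,-1]
    - [-0.004,0,0.005,-0.4,10.6,0,1]
    - [-0.004,0,0.005,-0.4,10.6,0,1]
    - [-0.004,0,0.005,-0.4,10.6,0,1]
    - [-0.004,0,0.005,-0.4,10.6,0,1]
    - [-0.004,0,0.005,-0.4,10.6,0,1]

```text
t: 29.45
tcp_pos: [0.5391, -0.2406, 0.0728]
tool_rot: [0.433, 0.562, -0.561, -0.427]
force: [-1.2, 2.5, 7.5]
finger_gap: 0.743
```

```bash
python3 d.py .4951,-.248,.21,104.7
```

```text
t 29.45 p [ 0.5391 -0.2406  0.0728] yaw 105.1 tilt 0.54 F [-1.2  2.5  7.5] gap 0.743 q6 -2.44
[0.006, 0.007, -0.007] [0.34, -13.75, 4.36]
```

Gap 63 mm matches D. Lift and carry.

step_arm:
  moves:
    - [0,0,0,0,-3,0,1]
    - [0,0,0,0,-6,0,1]
    - [0,0,0,0,-10,0,1]
    - [0,0,0,0,-14,0,1]
    - [0,0,0,0,-14,0,1]

```text
t: 30.08
tcp_pos: [0.54, -0.2413, 0.2168]
tool_rot: [0.436, 0.562, -0.561, -0.423]
force: [-0.4, -0.4, -1.6]
finger_gap: 0.744
```

```bash
python3 d.py .4277,.1704,.212,107
```

```text
t 30.07 p [ 0.54   -0.2413  0.2168] yaw 105.1 tilt 1.07 F [-0.4 -0.4 -1.6] gap 0.744 q6 -2.44
[0.012, -0.033, -0.014] [42.68, -0.12, 0.11]
```

step_arm:
  moves:
    - [0,-0.005,-0.014,5,0,0,1]
    - [0.012,-0.01,-0.014,10,0,0,1]
    - [0.012,-0.015,-0.014,15,0,0,1]
    - [0.012,-0.02,-0.014,20,0,0,1]
    - [0.012,-0.025,-0.014,25,0,0,1]
    - [0.012,-0.03,-0.014,30,0,0,1]
    - [0.012,-0.033,-0.014,35,0,0,1]
    - [0.012,-0.033,-0.014,39,0,0.1,1]
    - [0.012,-0.033,-0.014,42.7,0,0.1,1]
    - [0.012,-0.033,-0.014,42.7,0,0.1,1]
    - [0.012,-0.033,-0.014,42.7,0,0.1,1]
    - [0.012,-0.033,-0.014,42.7,0,0.1,1]

```text
t: 31.58
tcp_pos: [0.4281, 0.1697, 0.2105]
tool_rot: [-0.421, -0.568, 0.568, 0.421]
force: [-0.4, 0.4, -1.5]
finger_gap: 0.747
```

```bash
python3 d.py .4277,.1704,.117,107
```

```text
t 31.57 p [0.4281 0.1697 0.2105] yaw 106.9 tilt 0.04 F [-0.4  0.4 -1.5] gap 0.747 q6 -1.73
[-0.0, -0.001, -0.001] [0.08, 9.35, 0.01]
```

step_arm:
  moves:
    - [0,0,0,0.1,4,0,1]
    - [0,0,0,0.1,8,0,1]
    - [0,0,0,0.1,9.4,0,1]
    - [0,0,0,0.1,9.4,0,1]
    - [0,0,0,0.1,9.4,-2,1]
    - [0,0,0,0.1,9.4,-4,1]
    - [0,0,0,0.1,9.4,-6,1]
    - [0,0,0,0.1,9.4,-8,1]
    - [0,0,0,0.1,9.4,-8,1]

```text
t: 32.7
tcp_pos: [0.5068, 0.1937, 0.1177]
tool_rot: [0.422, 0.569, -0.567, -0.42]
force: [0.0, -0.5, -1.3]
finger_gap: 0.743
```

```bash
python3 d.py .5294,.2015,.114,107; python3 - <<'E'
from vis import *
s=snapshot("scene");crop(s,190,140,300,270,4,"insd")
E
```

```text
t 32.7 p [0.5068 0.1937 0.1177] yaw 106.9 tilt 0.24 F [ 0.  -0.5 -1.3] gap 0.743 q6 -1.71
[0.004, -0.002, -0.001] [0.09, 0.38, -2.39]
```

View pics/insd.png

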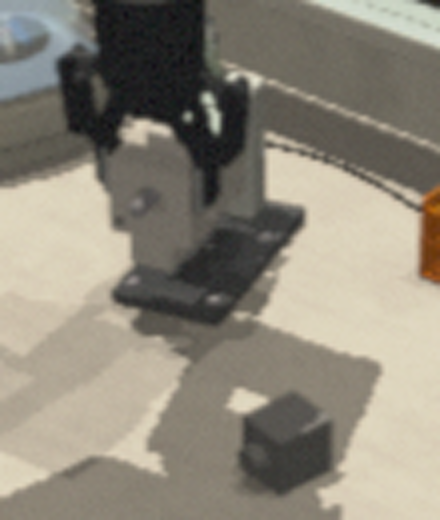

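step_arm:
  moves:
    - [0,0,0,0.1,0,-1.5,1]
    - [0,0,0,0.1,0.1,-2.7,1]
    - [0,0,0,0.1,0.1,-2.8,1]
    - [0,0,0,0.1,0.1,-2.8,1]
    - [0,0,0,0.1,0.3,-2.8,1]
    - [0,0,0,0.1,0.4,-2.8,1]
    - [0,0,0,0.1,0.4,-2.8,1]

```text
t: 33.62
tcp_pos: [0.5307, 0.2025, 0.1134]
tool_rot: [-0.421, -0.568, 0.568, 0.421]
force: [-2.2, -0.7, 1.7]
finger_gap: 0.745
```

```bash
python3 d.py .5294,.2015,.1125,107
```

```text
t 33.62 p [0.5307 0.2025 0.1134] yaw 106.9 tilt 0.05 F [-2.2 -0.7  1.7] gap 0.745 q6 -1.7
[-0.0, -0.002, -0.001] [-0.05, 0.09, 0.15]
```

step_arm:
  moves:
    - [0,0,0,0,0.05,0,1]
    - [0,0,0,0,0,0,0]
    - [0,0,0,0,0,0,-0.6]
    - [0,0,0,0,0,0,-1]
    - [0,0,0,0,0,0,-1]
    - [0,0,0,0,0,0,-1]
    - [0,0,0,0,-1,0,-1]
    - [0,0,0,0,-4,0,-1]
    - [0,0,0,0,-8,0,-1]
    - [0,0,0,0,-11,0,-1]
    - [0,0,0,0,-11,0,-1]

```text
t: 35.0
tcp_pos: [0.5325, 0.2029, 0.2267]
tool_rot: [0.423, 0.57, -0.566, -0.419]
force: [0.1, 0.7, -0.7]
finger_gap: 1.0
```

```bash
python3 d.py; python3 - <<'E'
from vis import *
s=snapshot("scene");crop(s,190,140,440,290,3,"e1")
W=cloud(s)
for r in rects(s,W,(.3,.55,-.08,.1),(.035,.055)): print(" cap",r)
s=snapshot("top");W=cloud(s)
for r in rects(s,rodframe(W),(.03,.17,-.04,.04),(.018,.03)): print(r)
for r in rects(s,W,(.3,.55,-.08,.1),(.035,.055)): print(" cap",r)
E
```

```text
t 35.0 p [0.5325 0.2029 0.2267] yaw 106.9 tilt 0.4 F [ 0.1  0.7 -0.7] gap 1.0 q6 -1.7
 cap (213, (0.4321, 0.0087), 44.8, 47.9, 169.6, array([0.4299, 0.0074, 0.0424]))
(80, (0.1336, -0.0105), 18.8, 35.0, 12.4, array([ 0.1369, -0.0099,  0.0223]))
(336, (0.0611, -0.0008), 36.1, 64.1, 89.7, array([ 0.0591, -0.0021,  0.0226]))
 cap (259, (0.429, 0.0097), 39.9, 43.8, 168.9, array([0.4288, 0.0097, 0.0433]))
```

View pics/e1.png

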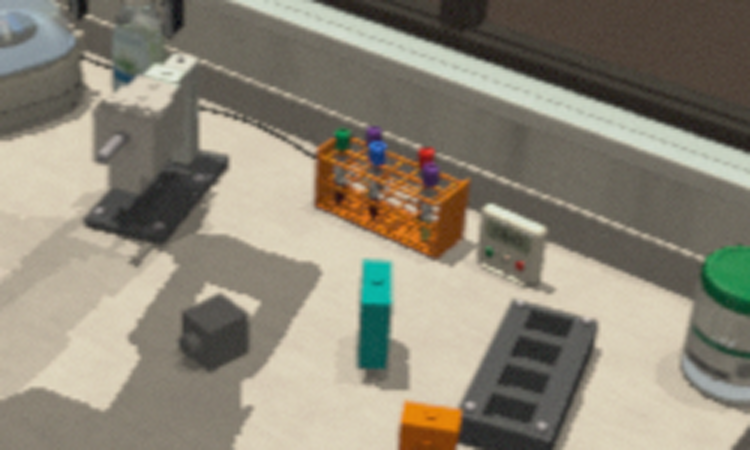

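```bash
python3 d.py .429,.0095,.12,78.8
```

```text
t 35.1 p [0.5304 0.2025 0.2236] yaw 106.9 tilt 0.05 F [-1.3 -0.6 -0.3] gap 0.999 q6 -1.7
[0.0, 0.49, -0.001] [-15.51, 10.38, 15.31]
```

step_arm:
  moves:
    - [0,0.12,0,-4,0,4,-1]
    - [0,0.25,0,-8,0,8,-1]
    - [0,0.37,0,-12,0,12,-1]
    - [0,0.49,0,-15.5,2,15.3,-1]
    - [0,0.49,0,-15.5,6,15.3,-1]
    - [0,0.49,0,-15.5,9,15.3,-1]
    - [0,0.49,0,-15.5,10.4,15.3,-1]
    - [0,0.49,0,-15.5,10.4,15.3,-1]

```text
t: 36.1
tcp_pos: [0.4274, 0.0099, 0.118]
tool_rot: [-0.545, -0.447, 0.45, 0.548]
force: [0.1, 0.2, 1.0]
finger_gap: 1.001
```

```bash
python3 d.py .429,.0095,.026,78.8; python3 - <<'E'
from vis import *
s=snapshot("scene");crop(s,200,160,320,290,5,"f1")
W=cloud(s)
for r in rects(s,W,(.3,.55,-.08,.1),(.03,.055)): print(" cap",r)
E
```

```text
t 36.1 p [0.4274 0.0099 0.118 ] yaw 78.8 tilt 0.31 F [0.1 0.2 1. ] gap 1.001 q6 -1.61
[-0.005, -0.0, -0.001] [-0.01, 9.2, -0.22]
 cap (259, (0.4265, 0.0108), 45.5, 58.9, 171.1, array([0.4279, 0.0065, 0.0406]))
```

View pics/f1.png

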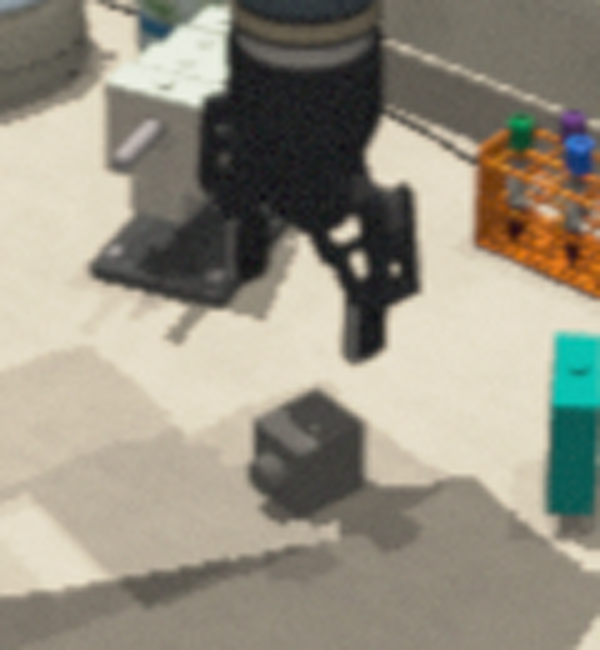

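step_arm:
  moves:
    - [-0.005,0,0,0,4,-0.2,-1]
    - [-0.005,0,0,0,7.5,-0.2,-1]
    - [-0.005,0,0,0,9.2,-0.2,-1]
    - [-0.005,0,0,0,9.2,-0.2,-1]
    - [-0.005,0,0,0,9.2,-0.2,1]
    - [-0.005,0,0,0,9.2,-0.2,1]
    - [-0.005,0,0,0,9.2,-0.2,1]
    - [-0.005,0,0,0,9.2,-0.2,1]
    - [-0.005,0,0,0,9.2,-0.2,1]
    - [-0.005,0,0,0,9.2,-0.2,1]

```text
t: 37.4
tcp_pos: [0.4304, 0.0093, 0.0279]
tool_rot: [0.548, 0.45, -0.448, -0.545]
force: [0.3, 0.2, 6.5]
finger_gap: 0.462
```

```bash
python3 d.py .429,.0095,.2,78.8
```

```text
t 37.4 p [0.4304 0.0093 0.0279] yaw 78.8 tilt 0.24 F [0.3 0.2 6.5] gap 0.462 q6 -1.61
[0.004, 0.0, -0.001] [-0.02, -17.21, 0.06]
```

step_arm:
  moves:
    - [0,0,0,0,-3,0,1]
    - [0,0,0,0,-7,0,1]
    - [0,0,0,0,-11,0,1]
    - [0,0,0,0,-15,0,1]
    - [0,0,0,0,-15,0,1]

```text
t: 38.02
tcp_pos: [0.4314, 0.0093, 0.1808]
tool_rot: [0.55, 0.451, -0.447, -0.543]
force: [0.1, 0.4, -0.3]
finger_gap: 0.463
```

```bash
python3 d.py .4277,.1704,.175,107
```

```text
t 38.02 p [0.4314 0.0093 0.1808] yaw 78.8 tilt 0.69 F [ 0.1  0.4 -0.3] gap 0.463 q6 -1.61
[0.011, -0.492, -0.004] [15.73, 0.52, 3.5]
```

step_arm:
  moves:
    - [0.011,-0.1,-0.004,2,0,3,1]
    - [0.011,-0.2,-0.004,5,0,4,1]
    - [0.011,-0.3,-0.004,9,0,4,1]
    - [0.011,-0.4,-0.004,13,0,3.5,1]
    - [0.011,-0.492,-0.004,15.7,0,3.5,1]
    - [0.011,-0.492,-0.004,15.7,0.5,3.5,1]
    - [0.011,-0.492,-0.004,15.7,0.5,3.5,1]
    - [0.011,-0.492,-0.004,15.7,0.5,3.5,1]

```text
t: 39.02
tcp_pos: [0.4269, 0.1691, 0.1747]
tool_rot: [-0.421, -0.568, 0.568, 0.421]
force: [-0.2, -0.0, -0.4]
finger_gap: 0.461
```

```bash
python3 d.py .4277,.1704,.116,107
```

```text
t 39.02 p [0.4269 0.1691 0.1747] yaw 106.9 tilt 0.07 F [-0.2 -0.  -0.4] gap 0.461 q6 -1.73
[-0.001, -0.002, 0.0] [0.1, 5.87, -0.12]
```

step_arm:
  moves:
    - [0,0,0,0.1,3,-0.1,1]
    - [0,0,0,0.1,5.5,-0.1,1]
    - [0,0,0,0.1,5.9,-0.1,1]
    - [0,0,0,0.1,5.9,-0.1,1]
    - [0,0,0,0.1,5.9,-0.1,1]

```text
t: 39.65
tcp_pos: [0.4282, 0.1702, 0.1166]
tool_rot: [0.421, 0.568, -0.568, -0.421]
force: [-0.0, 0.7, -0.6]
finger_gap: 0.463
```

```bash
python3 d.py .4463,.1761,.116,107; python3 - <<'E'
from vis import *
s=snapshot("scene");crop(s,190,140,300,260,5,"g1")
Q=rodframe(cloud(s))
# cap front face and knob
m=(Q[...,0]<-.03)&(Q[...,0]>-.1)&(abs(Q[...,1])<.03)&(Q[...,2]>-.03)&(Q[...,2]<.02)
print(m.sum(),np.percentile(Q[m],[2,50,98],axis=0).round(4))
m=(Q[...,0]<.02)&(Q[...,0]>-.03)&(abs(Q[...,1])<.012)&(abs(Q[...,2])<.012)
print(m.sum(),np.percentile(Q[m],[2,50,98],axis=0).round(4))
E
```

```text
t 39.65 p [0.4282 0.1702 0.1166] yaw 106.9 tilt 0.04 F [-0.   0.7 -0.6] gap 0.463 q6 -1.73
[0.001, -0.002, -0.0] [0.04, 0.06, -1.9]
250 [[-0.0828 -0.0291 -0.021 ]
 [-0.0687 -0.0097  0.0033]
 [-0.0521  0.0274  0.0192]]Traceback (most recent call last):
  File "<stdin>", line 8, in <module>
    return _quantile_unchecked(
        a, q, axis, out, overwrite_input, method, keepdims, weights)
    return _ureduce(a,
                    func=_quantile_ureduce_func,
    ...<5 lines>...
                    overwrite_input=overwrite_input,
                    method=method)
    r = func(a, **kwargs)
    result = _quantile(arr,
                       quantiles=q,
    ...<2 lines>...
                       out=out,
                       weights=wgt)
    slices_having_nans = np.isnan(arr[-1, ...])
                                  ~~~^^^^^^^^^
IndexError: index -1 is out of bounds for axis 0 with size 0
```

View pics/g1.png

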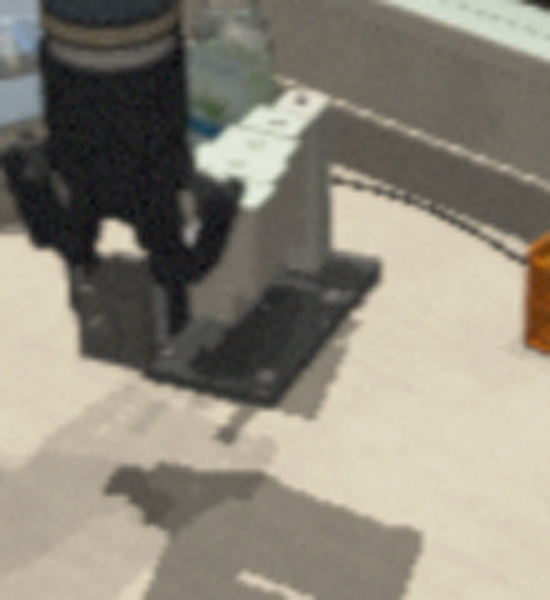

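step_arm:
  moves:
    - [0,-0.002,0,0.05,0.05,-1,1]
    - [0,-0.002,0,0.05,0.05,-2,1]
    - [0,-0.002,0,0.05,0.05,-2.7,1]
    - [0,-0.002,0,0.05,0.05,-3.2,1]
    - [0,-0.002,0,0.05,0.05,-3.7,1]
    - [0,-0.002,0,0.05,0.05,-4,1]

```text
t: 40.45
tcp_pos: [0.4665, 0.1825, 0.116]
tool_rot: [0.421, 0.569, -0.568, -0.42]
force: [0.8, 1.1, -0.7]
finger_gap: 0.463
```

```bash
python3 d.py .4865,.1884,.116,107; python3 - <<'E'
from vis import *
s=snapshot("scene");crop(s,190,140,300,260,5,"g2")
E
```

```text
t 40.45 p [0.4665 0.1825 0.116 ] yaw 107.0 tilt 0.03 F [ 0.8  1.1 -0.7] gap 0.463 q6 -1.72
[0.0, 0.0, -0.0] [-0.02, 0.01, -2.09]
```

View pics/g2.png

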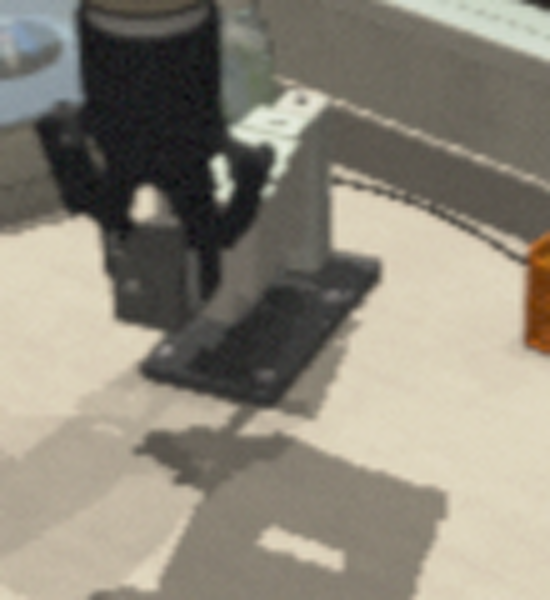

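step_arm:
  moves:
    - [0,0,0,0,0,-0.7,1]
    - [0,0,0,0,0,-1.4,1]
    - [0,0,0,0,0,-1.9,1]
    - [0,0,0,0,0,-1.9,1]

```text
t: 41.0
tcp_pos: [0.4857, 0.1882, 0.1161]
tool_rot: [0.421, 0.569, -0.568, -0.42]
force: [-0.4, -0.3, 0.2]
finger_gap: 0.461
```

```bash
python3 d.py .4865,.1884,.116,107; python3 - <<'E'
from vis import *
s=snapshot("scene");crop(s,190,140,300,260,5,"g3")
E
```

```text
t 41.0 p [0.4857 0.1882 0.1161] yaw 107.0 tilt 0.11 F [-0.4 -0.3  0.2] gap 0.461 q6 -1.71
[0.002, 0.0, -0.0] [-0.01, 0.01, -0.08]
```

View pics/g3.png

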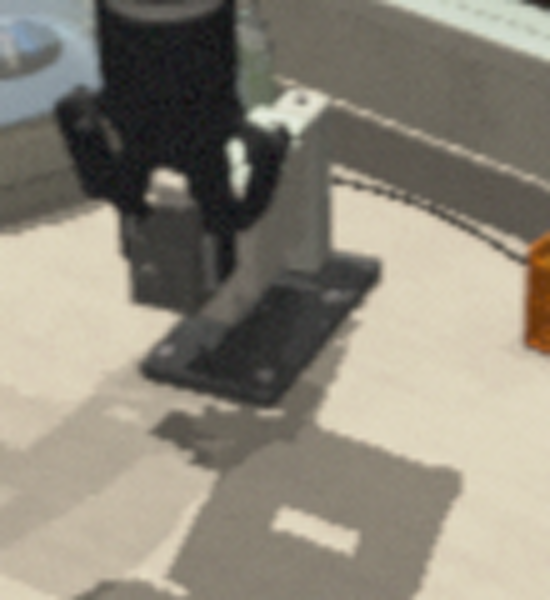

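Push the rest in 1–2 mm steps until contact.

step_arm:
  moves:
    - [0,0,0,0,0,-0.1,1]
    - [0,0,0,0,0,-0.2,1]
    - [0,0,0,0,0,-0.3,1]

```text
t: 41.42
tcp_pos: [0.487, 0.1888, 0.1159]
tool_rot: [-0.42, -0.568, 0.569, 0.421]
force: [-3.8, -2.1, 0.6]
finger_gap: 0.462
```

```bash
python3 d.py .4865,.1884,.116,107
```

```text
t 41.42 p [0.487  0.1888 0.1159] yaw 107.0 tilt 0.09 F [-3.8 -2.1  0.6] gap 0.462 q6 -1.71
[-0.002, 0.0, -0.0] [-0.02, -0.0, 0.06]
```

step_arm:
  moves:
    - [0,0,0,0,0,-0.15,1]
    - [0,0,0,0,0,-0.15,1]
    - [0,0,0,0,0.2,-0.1,1]
    - [0,0,0,0,0.3,-0.05,1]
    - [0,0,0,0,0.3,0,1]

```text
t: 42.05
tcp_pos: [0.4869, 0.1889, 0.1127]
tool_rot: [-0.42, -0.568, 0.569, 0.421]
force: [-3.0, 0.4, -0.2]
finger_gap: 0.46
```

```bash
python3 d.py .4865,.1884,.112,107
```

```text
t 42.05 p [0.4869 0.1889 0.1127] yaw 107.0 tilt 0.08 F [-3.   0.4 -0.2] gap 0.46 q6 -1.71
[-0.001, 0.0, 0.0] [-0.04, 0.07, 0.05]
```

step_arm:
  moves:
    - [0,0,0,0,0.05,0,1]
    - [0,0,0,0,0.05,0,0.3]
    - [0,0,0,0,0.05,0,-0.2]
    - [0,0,0,0,0.05,0,-0.6]
    - [0,0,0,0,0.05,0,-1]
    - [0,0,0,0,0.05,0,-1]
    - [0,0,0,0,-1,0,-1]
    - [0,0,0,0,-4,0,-1]
    - [0,0,0,0,-8,0,-1]
    - [0,0,0,0,-12,0,-1]

```text
t: 43.3
tcp_pos: [0.4869, 0.189, 0.2345]
tool_rot: [-0.42, -0.568, 0.569, 0.421]
force: [0.7, 0.9, 0.3]
finger_gap: 0.996
```

```bash
python3 d.py .4,-.05,.25,107
```

```text
t 43.3 p [0.4869 0.189  0.2345] yaw 107.0 tilt 0.06 F [0.7 0.9 0.3] gap 0.996 q6 -1.71
[-0.001, 0.0, 0.0] [-20.31, -1.54, 15.31]
```

step_arm:
  moves:
    - [0,0,0,-5,-1.5,4,-1]
    - [0,0,0,-10,-1.5,8,-1]
    - [0,0,0,-15,-1.5,12,-1]
    - [0,0,0,-20,-1.5,15,-1]
    - [0,0,0,-20,-1.5,15,-1]
    - [0,0,0,-20,-1.5,15,-1]

```text
t: 44.05
tcp_pos: [0.4021, -0.0463, 0.2501]
tool_rot: [-0.421, -0.568, 0.568, 0.421]
force: [0.2, -0.5, 0.0]
finger_gap: 0.998
```

```bash
python3 - <<'E'
from vis import *
s=snapshot("scene");crop(s,190,130,300,250,5,"z1")
s=snapshot("top");W=cloud(s);Q=rodframe(W)
for r in rects(s,Q,(.03,.17,-.04,.04),(.018,.03)): print(r)
for r in rects(s,Q,(-.04,.036,-.04,.04),(.008,.03)): print("cap",r)
for n,b in dict(timer=(.66,.73,-.18,-.08,.055,.07),cup=(.32,.42,-.4,-.29,.06,.075),petri=(.3,.43,.24,.37,.004,.02)).items():
    for r in rects(s,W,b[:4],b[4:]): print(n,r)
crop(s,150,130,270,250,5,"z1t"); cv2.imwrite("pics/z1full.png",s["frame"][:,:,::-1])
E
```

```text
(845, (0.0975, -0.0008), 64.0, 109.5, 0.0, array([ 0.0893, -0.0008,  0.0228]))
cap (308, (0.0096, -0.0009), 40.3, 50.1, 179.5, array([ 0.0095, -0.0011,  0.0179]))
timer (164, (0.7004, -0.128), 17.3, 66.7, 89.9, array([ 0.6999, -0.129 ,  0.0621]))
cup (528, (0.364, -0.341), 62.6, 62.7, 123.8, array([ 0.3634, -0.34  ,  0.0662]))
petri (633, (0.3627, 0.3059), 82.4, 83.1, 26.5, array([0.3625, 0.3065, 0.0071]))
```

View pics/z1.png

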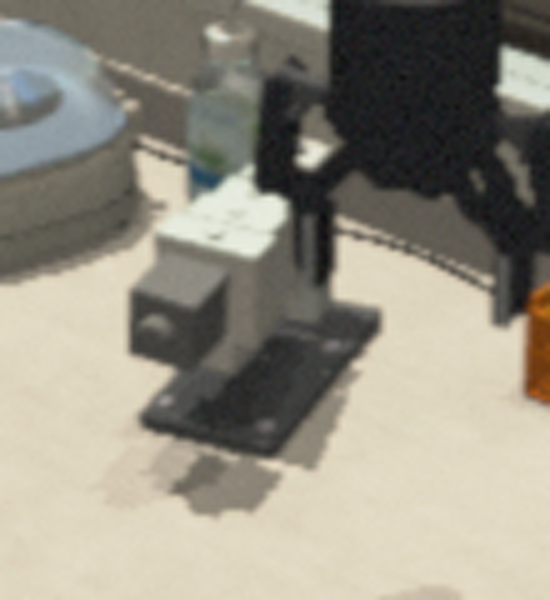

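View pics/z1t.png

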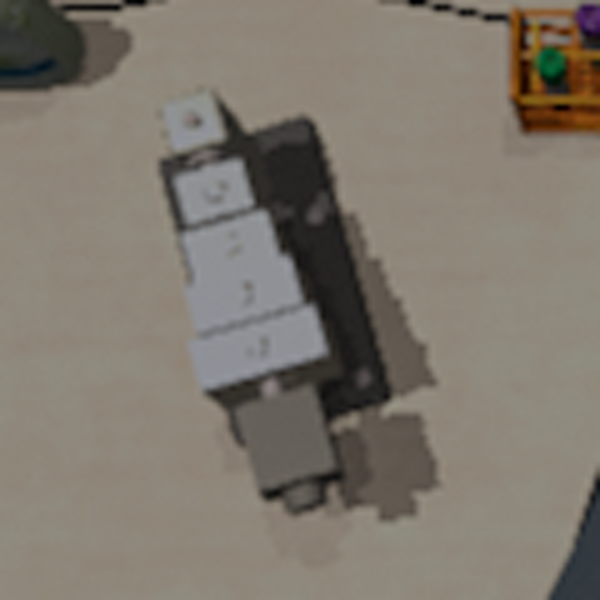

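```bash
python3 - <<'E'
from vis import *
for i in range(2):
  for n in("top","scene"):
    s=snapshot(n);Q=rodframe(cloud(s))
    m=(abs(Q[...,0]-.01)<.04)&(abs(Q[...,1])<.018)&(abs(Q[...,2]-.0185)<.0025)
    print(n,m.sum(),np.percentile(Q[m],[1,50,99],axis=0).round(4).tolist())
print(sense()["t"])
E
```

```text
top 219 [[-0.0118, -0.0173, 0.0161], [0.0116, 0.0017, 0.0186], [0.0472, 0.0176, 0.021]]
scene 112 [[-0.011, -0.0179, 0.0161], [0.016, 0.0011, 0.018], [0.0493, 0.0173, 0.0208]]
top 219 [[-0.0117, -0.0174, 0.0161], [0.0122, 0.0007, 0.0183], [0.0463, 0.0178, 0.0209]]
scene 111 [[-0.0105, -0.0171, 0.0162], [0.0154, 0.0016, 0.0181], [0.0474, 0.0179, 0.0207]]
44.35
```

```bash
python3 -c "
from station import *
print(sign_off())"
```

```text
the job is handed in; nothing more can be done
None
```

All four castings were in the mould. I threaded them onto the rod one at a time in order of width (A 34 mm, B 44, C 54, D 64 mm). Then I pushed the end cap on until its bore met the rod's end, released it, moved the arm clear and handed the job in at about 44 s.

**Last checks:**
- **Cap:** its centre measured about 10 mm past the rod's free end and 3.6 mm below the axis, which is fully home with the expected sag. It read the same in two pictures in a row.
- **Castings:** all four hang on the rod with A nearest the upright. D's front face is about 43 mm in from the free end, so it clears the cap.
- **Bystanders:** from the last top picture, I measured the cup and dish within a few millimetres of my first readings. For the timer I had only a single pixel reading at the start, about 10 mm from its final centre. That is within its own size, and I saw no contact with it. I never went near the orange or turquoise look-alikes.
- **Disagreement:** the two cameras differed by about 2 mm, within their stated calibration, and the fits were unaffected.
- **Not checked:** I did not measure the castings' speeds directly, and signing off reports no verdict.

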